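# Lock the stop block and counter-hold the bolt on the post jig

## Robot

A 6-joint arm with a two-finger parallel gripper is mounted at the origin on the work surface. World frame = base frame: x ahead of the robot, y to its left, z up, the work surface at z = 0. Lengths are in m, angles in degrees, forces in N, time in s.
With the tool pointing down it reaches from about 0.375 to 0.9 m from the base axis. Payload 3.1 kg.
Tool frame: the origin (TCP) lies on the centre line of the jaws, within the pads' length; the fingertips stand 8 mm ahead of it and the grasp point (between the pads) lies 11 mm behind it; y points along the fingers, x is the direction in which the jaws open and shut, and the axes are right-handed (so a half turn about y gives the same grasp; the last joint's range is limited). The gripper opens to 87 mm and grips with 3 to 60 N. Pads are 19 mm wide; open, the fingers measure 117 mm over their backs; the gripper's body (75 mm by 190 mm) begins 51 mm behind the grasp point.
Start: joints at [-87.118, 30.224, 82.088, -0, 67.689, -10.227], TCP at [0.142, -0.609, 0.231] pointing down, gripper open.
Joint ranges: [-176.69, 176.69], [-43.24, 126.21], [12.49, 139.97], [-82, 262], [0, 151.66], [-163.58, 163.58]. Speed limits (degrees/s): [159.86, 159.86, 180, 180, 180, 180].

## Interface

Orientations are given as a 3x3 rotation matrix whose columns are the frame's x, y, z axes.
In Python, from rig import read_state, imaging, job, spotter gives the robot as it stands.
- The arm moves only by the tool apply_moves, never from a script. Its argument "steps" is a list of rows, each an object of numbers: "x", "y", "z": the shift along the world's x, y, z in mm; "spin": the turn about the world's z in rad. In form: [{"x": .., "y": .., "z": .., "spin": ..}, ...]. A call has 1 to 12 rows; each row shifts and turns the pose as measured when the row begins; what a row does not reach is not made up. A row lasts 1/10 s, in which the tool goes at most 50 mm and 8.59 degrees, less where a joint would pass 70% of its speed; a pose out of reach is approached as far as the arm can. A call is refused whole if a number of a shift passes 50 or a number of a turn 0.15, either way. A call with a gripper value outside its range is refused whole. "grip" is the finger opening in mm, from 0 to 87, set as the call begins (left out, the last holds). The fingers move at their own pace and stop on an object; the grip force is fixed at half the most. Time passes only in rows, so rows that do not move let the fingers close. It gives the time, the measured TCP pose, the force and the opening at its end, in the units of the state.
- read_state(): the state, without advancing time (a new reading comes with each control period).
- imaging.capture(name): name is "side" or "top" or "wrist"; returns the picture (480x640x3 uint8, red, green, blue); there is no depth.
- imaging.camera_params(name): a dict with "fov_y" (degrees; the focal length in pixels is half the picture's height over the tangent of half this angle, whatever the lens; pixels are square), "cx", "cy" (the principal point, pixels), "R" (3x3) and "t" (3): a world point X has camera coordinates R X + t. Camera axes: x right, y down, z forward; pixel columns grow to the right and rows downward; lengths in m; the calibration is good to about 2 mm. The wrist camera is an equidistant fisheye: a pixel r from the principal point sees the ray r / f radians off the axis. A picture is of the moment at which its call begins: read the wrist's pose just before it. camera_params takes no time and is no camera call; for the wrist camera it gives the pose at the moment of the call.
- job.hand_in(): hands the job in, once; it reports no verdict.
Trained networks look in the newest picture that a camera, given by its name, has taken for a name from the list of things; names that differ only in an ending like _2 or _b are one class to them, and where a whole thing is asked for, a point or a joint stands for the part that bears it (a point fixed in the world has none). Each returns a list of dicts, best first, with "score" (0 to 1); they miss things now and then, are a little off and sometimes report something else, mostly with a low value. They report only what shows in the picture. A call takes as long as a camera call. They do not tell look-alikes from the thing itself.
- spotter.cut_out(name, camera): "mask" (480x640 bool, what is visible of it) and "rect" ([left, top, width, height] in pixels, round what is visible of it).
The state is a dict: "time_s": time; "joint_positions": joint angles; "qvel": joint speeds; "tau": joint torques, N m; "position": TCP position; "tcp_rot": TCP orientation; "force": force on the tool from outside, world axes, zero at the start; "moment": the same for the moment, N m; "opening": opening from 0.0 (shut) to 1.0 (fully open).
Only numpy, scipy, OpenCV 4.12 (cv2) and the standard library are available. Lean on these libraries where they do the work, as an engineer would, in place of code of your own. Each camera call takes 0.05 s, during which the arm holds its last target.

## Task

In the assembly jig, drop the orange stop block upright and fully home into its pocket at the end of the blue post, let go of it, and swing the locking lever fully shut over it. The nut runner is creeping and drags the bolt round with the nut, so then reach down into the narrow gap of the U-bracket, pinch the hidden bolt head firmly between the fingers and keep it from turning; finish while holding it there. Leave the other things on the bench where they are.

Things in the scene. Friction and masses are not known exactly. Their poses are not given: they have to be found in the camera images.
- jig: fixed assembly jig; place and yaw differ each run. Origin on the bench right under the bolt head, z up, y along the bolt axis from the head towards the nut and runner, x away from the robot at yaw 0. Steel plate 20 mm thick. A blue C-post lies on it along x (x -87 to 150 mm, y 26 to 74, top 124 above the bench); beyond it the nut runner (y 75 to 330, up to 145 high)
- bracket_mouth (a point): middle of the open top of the aluminium U-bracket on the jig, 125 mm above the bench, axes as the jig's. Two upright cheeks, 4 mm thick and 70 mm long in x, tops level with this point, inner faces 22 mm to either side in y (gap 44 mm); channel floor 85 mm below; open above and at both x ends
- bolt_head (a point): centre of the hex bolt head hidden between the bracket's cheeks, in mid gap, 25 mm below their tops: 30 mm across flats, 35 across corners, 13 thick, axis level along the jig's y. A 26 mm diameter sleeve carries it from the +y cheek, free space all round otherwise. From above, fingers can straddle it, closing along the jig's x
- bolt (a joint): turn of the bolt, rad, about the jig's +y axis (its top moves to +x). At 0 and each multiple of 1.047 two flats are upright, facing the jig's +x and -x. The running nut drags it with 0.12 N m: unheld it creeps at about +0.05 rad/s, heavily damped (2.4 N m per rad/s), so a firm pinch some degrees off the flats draws them parallel in a few seconds
- pocket (a point): centre of the floor of the pocket in a steel block on the jig, at jig x -110, y 51 mm, axes as the jig's. Opening 43 mm (x) by 33 mm (y), 25 mm deep, edge chamfered 2 mm; floor 30 mm and rim 55 mm above the bench, rim block 64 by 62 mm. The end of the blue post (124 mm high) is 23 mm from the centre on the +x side
- block_center (a point): centre of the loose orange stop block with steel side plates: 40 mm (its x) by 30 mm (y) by 90 mm tall (z), standing on the bench, 110 to 230 g; fits either way round, its x along the pocket's x. Fully home, this point is 45 mm above the pocket floor and the block's top 120 mm above the bench
- lever (a joint): locking lever of the pocket, rad: 0 is fully shut on its stop (lever over the block's top, pointing to the jig's +x), grows as it opens clockwise seen from above, to 1.6; starts at 1.1 to 1.5. Swings level, stays where left, friction 0.08 N m (1.3 N at the knob)
- lever_knob (a point): middle of the lever's upright round black knob, 18 mm diameter, 32 mm tall, 65 mm from the pivot, 146 mm above the bench. The red lever arm under it is 20 mm wide, top 130 mm, underside 122 mm above the bench. Shut, the knob stands over the middle of the block
- lever_pivot (a point): upright pivot axis of the lever, 126 mm above the bench, 65 mm from the pocket's centre towards the jig's -x
- spare_block: grey spare block, 40 x 30 x 60 mm, standing; bystander, origin under its centre
- flask: steel drinking flask, 72 mm diameter, 230 mm tall; bystander, origin under its centre
- spray_can: spray can, 60 mm diameter, 190 mm tall, blue label; bystander, origin under its centre
- spanner: spanner 240 mm long lying on the bench; bystander
- screwdriver: orange screwdriver 220 mm long lying on the bench; bystander
- spare_bolt: spare hex bolt standing on its 30 mm head, 68 mm tall; bystander, origin under its centre
- tape_roll: yellow tape roll, 110 mm diameter, 48 mm high, lying flat; bystander
- washer: steel washer, 40 mm diameter, 4 mm thick, lying on the jig plate beyond the bracket; bystander
There are look-alikes about, which are no part of the job. Of the things like the part that bears block_center, leave any that is purple, turquoise or yellow; of the rest the smaller one is meant.

How it is judged:
By the outcome, as a careful person would: the job done as asked, in the order asked, and still so for the second after the job is handed in, while the arm keeps its last pose, push and grip.
It also fails if it takes over 56 s, if anything falls off the work surface, if the arm or the gripper's body presses on something with over 40 N, if the wrist force passes 120 N, or if a joint passes its speed limit or range.

## Working session

There is one attempt and no reset: what is moved stays moved. The work goes in short steps, Python scripts to look and compute and a tool call to move; the robot and the scene stay as the last step left them, time stands still between calls to the robot, and variables do not carry over. Pictures are saved under pics/ and viewed, and the job is handed in when it is done.

Besides the shell and the picture viewer there is one more tool, called after "Request:" as name(argument=value, ...) on one line, values as JSON. apply_moves: Moves the arm, as the interface text tells. Its arguments: {"type":"object","properties":{"steps":{"type":"array"},"grip":{"type":"number"}},"required":["steps"]}

```bash
ls; mkdir -p pics; python3 - <<'E'
from rig import read_state, imaging
import cv2
print(read_state())
for n in ("side","top","wrist"):
    p=imaging.camera_params(n);print(n,p)
    cv2.imwrite(f"pics/{n}0.png",imaging.capture(n)[:,:,::-1])
E
```

```text
pics
{'time_s': 0.0, 'joint_positions': array([-8.71186080e+01,  3.02772606e+01,  8.21553858e+01,  4.56301134e-04,
        6.76906965e+01, -1.02299745e+01]), 'qvel': array([ 0.07011846,  0.12050259,  0.02425492,  0.05559207, -0.04872797,
       -0.02314864]), 'tau': array([-3.85782387e-04, -4.40049040e+01, -1.76590580e+01,  6.32386794e-02,
        5.81560296e-02, -1.74295933e-04]), 'position': array([ 0.14174384, -0.60798311,  0.22959547]), 'tcp_rot': array([[ 2.26841465e-01, -1.00856558e-04,  9.73931691e-01],
       [-9.73929395e-01,  2.15038662e-03,  2.26841153e-01],
       [-2.11720810e-03, -9.99997683e-01,  3.89569684e-04]]), 'force': array([0.48861677, 0.16004114, 0.05347118]), 'moment': array([ 0.01847116, -0.02253674,  0.03434097]), 'opening': 0.9957495085433354}
side {'fov_y': 55.17634590861927, 'cx': 319.57893389471025, 'cy': 244.0213429288381, 'R': array([[ 0.99549131, -0.09439366,  0.00932136],
       [-0.06410005, -0.74191746, -0.66742016],
       [ 0.06991591,  0.66381347, -0.74462302]]), 't': array([-0.51994958,  0.12084153,  1.24163317])}
top {'fov_y': 42.8534269385134, 'cx': 324.9142857601494, 'cy': 235.49677155915205, 'R': array([[ 0.00838799, -0.99995358, -0.004741  ],
       [-0.99406718, -0.00782425, -0.10848607],
       [ 0.10844394,  0.00562286, -0.99408666]]), 't': array([0.00734878, 0.51585388, 1.75819564])}
wrist {'fov_y': 65.70646984690485, 'cx': 322.95954798323135, 'cy': 236.10985675097075, 'R': array([[ 0.22716485, -0.97385426, -0.00200045],
       [-0.93162179, -0.21791101,  0.2908533 ],
       [-0.28368465, -0.06420798, -0.95676557]]), 't': array([-0.62485267, -0.03589005,  0.39209783])}
```

View pics/top0.png

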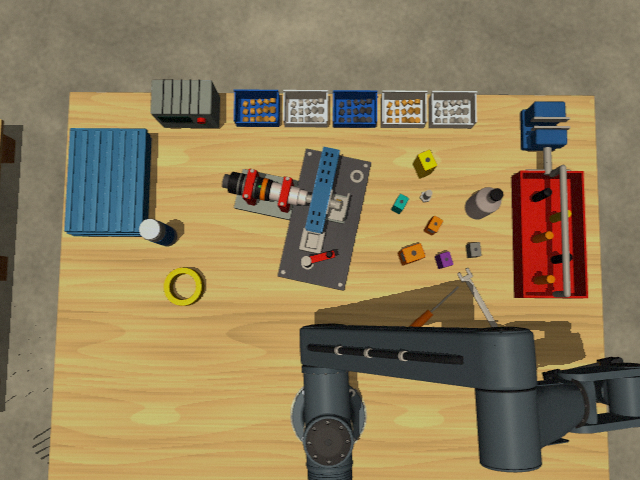

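View pics/side0.png

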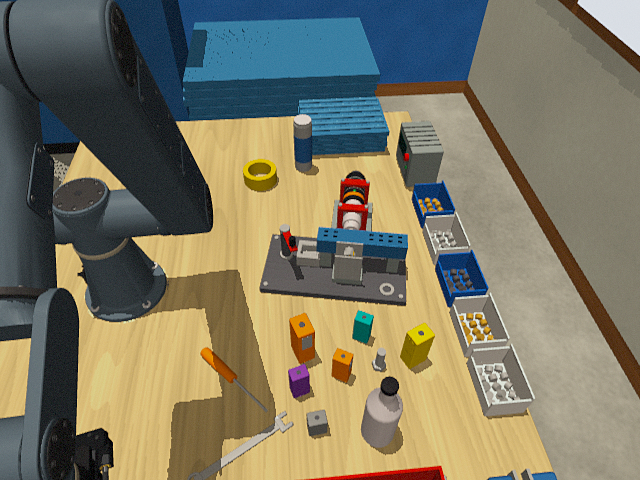

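View pics/wrist0.png

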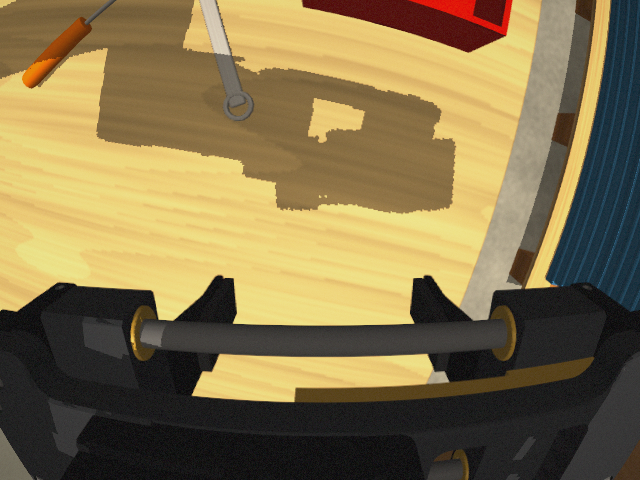

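```bash
cat > h.py <<'E'
import numpy as np, cv2
from rig import read_state, imaging, job, spotter
def pr(cp,X):
    X=np.atleast_2d(X); c=X@cp['R'].T+cp['t']; f=240/np.tan(np.radians(cp['fov_y']/2))
    if cp.get('fish'):
        r=np.linalg.norm(c[:,:2],axis=1); th=np.arctan2(r,c[:,2]); k=f*th/np.maximum(r,1e-9)
        return np.c_[cp['cx']+k*c[:,0],cp['cy']+k*c[:,1]]
    return np.c_[cp['cx']+f*c[:,0]/c[:,2],cp['cy']+f*c[:,1]/c[:,2]]
def ray(cp,u,v):
    f=240/np.tan(np.radians(cp['fov_y']/2)); a=np.array([u-cp['cx'],v-cp['cy']])/f
    if cp.get('fish'):
        r=np.linalg.norm(a); d=np.r_[a/max(r,1e-9)*np.sin(r),np.cos(r)]
    else: d=np.r_[a,1]
    return -cp['R'].T@cp['t'], cp['R'].T@d
def at_z(cp,u,v,z):
    o,d=ray(cp,u,v); return o+d*(z-o[2])/d[2]
def cam(n):
    p=imaging.camera_params(n)
    if n=='wrist': p['fish']=1
    return p
def jigpts(x,y,yaw,P):
    P=np.atleast_2d(P)/1000.; c,s=np.cos(yaw),np.sin(yaw)
    return np.c_[x+c*P[:,0]-s*P[:,1], y+s*P[:,0]+c*P[:,1],P[:,2]]
def crop(im,x0,y0,w,h,s,fn,lines=[]):
    o=cv2.resize(im[y0:y0+h,x0:x0+w],None,fx=s,fy=s,interpolation=cv2.INTER_CUBIC)[:,:,::-1].copy()
    for pts in lines:
        cv2.polylines(o,[np.int32((np.array(pts)-[x0,y0]+.5)*s)],True,(0,255,0),1)
    cv2.imwrite(fn,o)
E
python3 - <<'E'
from h import *
t=imaging.capture('top'); s=imaging.capture('side')
crop(t,270,140,190,150,4,'pics/t1.png'); crop(s,255,220,190,150,4,'pics/s1.png')
E
```

```text
(no output)
```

View pics/t1.png

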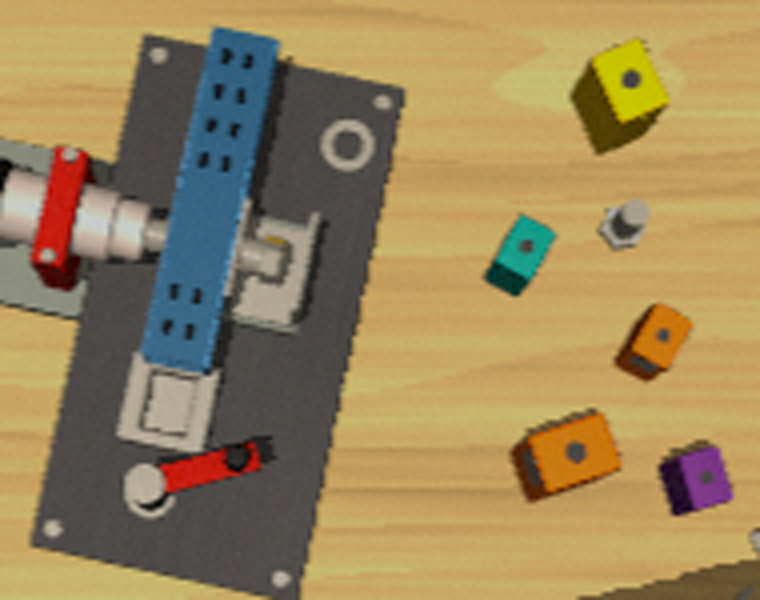

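View pics/s1.png

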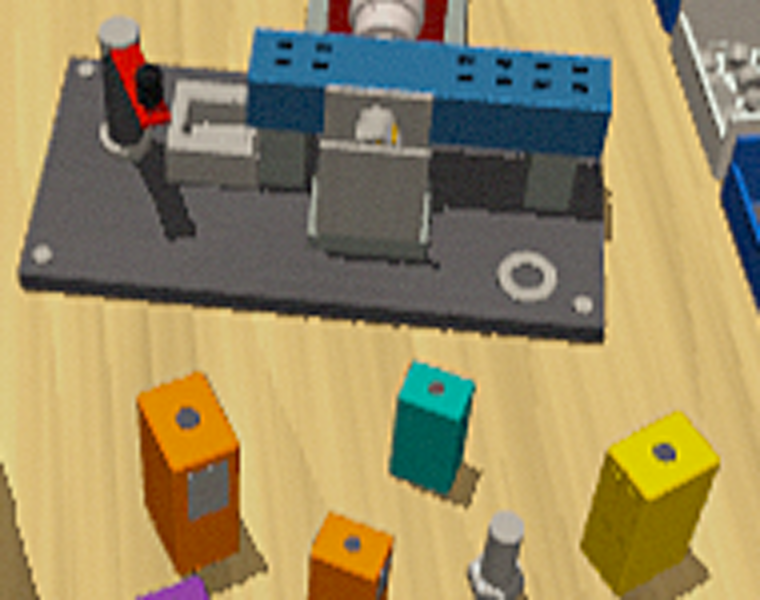

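```bash
cat > fit.py <<'E'
from h import *
from scipy.optimize import least_squares
ct,cs=cam('top'),cam('side')
T=[((213,28),(150,74,124)),((280,40),(150,26,124)),((210,372),(-87,26,124)),((143,358),(-87,74,124)),((117,437),(-142,82,55)),((205,450),(-142,20,55))]
S=[((257,30),(-87,74,124)),((612,60),(150,74,124)),((168,148),(-142,20,55)),((180,80),(-142,82,55))]
Tp=np.array([np.array(a)/4+[270,140]-.375 for a,_ in T]);Sp=np.array([np.array(a)/4+[255,220]-.375 for a,_ in S])
TX=[b for _,b in T];SX=[b for _,b in S]
def res(p): return np.r_[(pr(ct,jigpts(*p,TX))-Tp).ravel(),(pr(cs,jigpts(*p,SX))-Sp).ravel()]
r=least_squares(res,[.7,0,-.2])
print(r.x, np.degrees(r.x[2])); print(r.fun.reshape(-1,2).round(1))
J=r.x; np.save('jig.npy',J)
for n,P in dict(mouth=(0,0,125),bolt=(0,0,100),pocket=(-110,51,30),pivot=(-175,51,126)).items(): print(n,jigpts(*J,P).round(4))
for im in ('top','side'):
  imaging.capture(im)
  for n in ('block_center','lever_knob','bracket_mouth','lever'):
    try:
      for d in spotter.cut_out(n,im): print(im,n,round(d['score'],2),d['rect'])
    except Exception as e: print(n,e)
# small orange & large: top corners in top crop
for nm,cs_ in dict(small=[(660,303),(692,320),(660,373),(627,352)],big=[(605,408),(622,457),(537,500),(512,450)]).items():
  for z in (.09,.12):
    P=np.array([at_z(ct,u/4+270-.4,v/4+140-.4,z)[:2] for u,v in cs_]); print(nm,z,P.round(3).tolist(),np.linalg.norm(P-np.roll(P,1,0),axis=1).round(3))
# knob
print(at_z(ct,238/4+270,457/4+140,.162))
print(read_state()['time_s'])
E
python3 fit.py
```

```text
[ 0.59562091 -0.02341463 -0.2026094 ] -11.608663688695668
[[-0.  -0.4]
 [-0.   0.1]
 [-0.3 -0.9]
 [-0.5 -1. ]
 [ 0.1  0.2]
 [-0.8  1.5]
 [-0.1  0.1]
 [ 0.2  0.1]
 [-0.3  0.7]
 [-0.2  1. ]]
mouth [[ 0.5956 -0.0234  0.125 ]]
bolt [[ 0.5956 -0.0234  0.1   ]]
pocket [[0.4981 0.0487 0.03  ]]
pivot [[0.4345 0.0618 0.126 ]]
top block_center 0.75 [412.9, 152.3, 21.9, 24.5]
top block_center 0.75 [434.6, 251.4, 17.6, 13.0]
top block_center 0.72 [398.1, 241.8, 24.0, 21.2]
top block_center 0.7 [163.9, 267.9, 41.8, 40.7]
top block_center 0.69 [388.1, 195.0, 19.2, 22.8]
top block_center 0.49 [423.3, 216.2, 16.5, 19.5]
top lever_knob 0.67 [410.2, 286.6, 46.2, 39.9]
top lever_knob 0.55 [301.1, 248.9, 31.7, 17.2]
top bracket_mouth 0.69 [412.0, 287.8, 42.7, 37.4]
top bracket_mouth 0.68 [220.9, 150.8, 148.5, 139.6]
top lever 0.63 [411.6, 287.0, 43.5, 42.1]
top lever 0.54 [300.8, 250.9, 33.1, 14.7]
side block_center 0.97 [331.3, 349.1, 19.5, 34.7]
side block_center 0.79 [351.4, 309.0, 20.8, 37.1]
side block_center 0.78 [289.3, 362.8, 21.3, 31.5]
side block_center 0.66 [289.6, 315.1, 27.5, 48.9]
side block_center 0.62 [395.7, 321.6, 38.7, 47.5]
side lever_knob 0.49 [277.2, 222.4, 22.7, 28.7]
side bracket_mouth 0.9 [257.9, 170.1, 153.7, 138.3]
side lever 0.61 [276.9, 225.5, 22.3, 28.3]
small 0.09 [[0.569, -0.298], [0.557, -0.321], [0.519, -0.298], [0.534, -0.275]] [0.042 0.025 0.044 0.027]
small 0.12 [[0.564, -0.293], [0.553, -0.315], [0.516, -0.293], [0.53, -0.27]] [0.042 0.025 0.044 0.027]
big 0.09 [[0.494, -0.259], [0.459, -0.271], [0.429, -0.211], [0.464, -0.193]] [0.072 0.036 0.067 0.039]
big 0.12 [[0.491, -0.254], [0.457, -0.266], [0.427, -0.207], [0.461, -0.19]] [0.071 0.036 0.066 0.038]
[ 0.45049428 -0.00198276  0.162     ]
0.75
```

```bash
cat > tri.py <<'E'
from h import *
ct,cs=cam('top'),cam('side')
def tri(a,b):
    A=[];B=[]
    for cp,(u,v) in ((ct,a),(cs,b)):
        o,d=ray(cp,u,v); d/=np.linalg.norm(d); M=np.eye(3)-np.outer(d,d); A.append(M);B.append(M@o)
    X=np.linalg.lstsq(np.vstack(A),np.hstack(B),rcond=None)[0]
    return X
if __name__=='__main__':
    for n,a,b in [('big',(575,452),(187,418)),('small',(662,335),(352,544)),('yellow',(631,79),(664,452)),('turq',(527,246),(437,388)),('knob',(238,457),(150,75)),('pivot',(145,483),(118,32)),('bolt',(633,213),(506,525))]:
        print(n,tri(np.array(a)/4+[269.6,139.6],np.array(b)/4+[254.6,219.6]).round(4))
    print('flask',tri((497,194),(389,386)),'purple',tri((447,260),(299,374)))
E
python3 tri.py
```

```text
big [ 0.4589 -0.2323  0.1279]
small [ 0.5448 -0.299   0.093 ]
yellow [ 0.7214 -0.2741  0.1221]
turq [ 0.6073 -0.2041  0.0945]
knob [ 0.4516 -0.0009  0.1601]
pivot [0.4341 0.0624 0.1353]
bolt [ 0.6361 -0.2831  0.0704]
flask [ 0.605095   -0.43737868  0.2277454 ] purple [ 0.44416137 -0.33185797  0.08864857]
```

Request:
apply_moves(steps=[{"x": 26, "y": 20, "spin": 0.147}, {"x": 26, "y": 20, "spin": 0.147}, {"x": 26, "y": 20, "spin": 0.147}, {"x": 26, "y": 20, "spin": 0.147}, {"x": 26, "y": 20, "spin": 0.147}, {"x": 26, "y": 20, "spin": 0.147}, {"x": 26, "y": 20, "spin": 0.147}, {"x": 26, "y": 20, "spin": 0.147}, {"x": 26, "y": 20, "spin": 0.147}, {"x": 26, "y": 20, "spin": 0.147}, {"x": 26, "y": 20, "spin": 0.147}, {"x": 26, "y": 20, "spin": 0.147}], grip=60)

```text
invalid input at $.steps[0]: expected keys x, y, z, spin
```

Request:
apply_moves(steps=[{"x": 26, "y": 20, "z": 0, "spin": 0.147}, {"x": 26, "y": 20, "z": 0, "spin": 0.147}, {"x": 26, "y": 20, "z": 0, "spin": 0.147}, {"x": 26, "y": 20, "z": 0, "spin": 0.147}, {"x": 26, "y": 20, "z": 0, "spin": 0.147}, {"x": 26, "y": 20, "z": 0, "spin": 0.147}, {"x": 26, "y": 20, "z": 0, "spin": 0.147}, {"x": 26, "y": 20, "z": 0, "spin": 0.147}, {"x": 26, "y": 20, "z": 0, "spin": 0.147}, {"x": 26, "y": 20, "z": 0, "spin": 0.147}, {"x": 26, "y": 20, "z": 0, "spin": 0.147}, {"x": 26, "y": 20, "z": 0, "spin": 0.147}], grip=60)

```text
time_s: 1.95
position: [0.4607, -0.3636, 0.232]
tcp_rot: [[0.897, 0.007, -0.442], [0.442, -0.002, 0.897], [0.006, -1.0, -0.005]]
force: [0.4, -0.8, -0.2]
opening: 0.686
```

Request:
apply_moves(steps=[{"x": 20, "y": 16, "z": 0, "spin": 0.14}, {"x": 20, "y": 16, "z": 0, "spin": 0.14}, {"x": 20, "y": 16, "z": 0, "spin": 0.14}, {"x": 20, "y": 16, "z": 0, "spin": 0.13}, {"x": 0, "y": 0, "z": 0, "spin": 0.0}])

```text
time_s: 2.45
position: [0.5472, -0.2935, 0.2325]
tcp_rot: [[0.507, 0.01, -0.862], [0.862, 0.002, 0.508], [0.007, -1.0, -0.007]]
force: [0.4, -0.1, -0.3]
opening: 0.693
```

```bash
python3 - <<'E'
from h import *
s=read_state();cp=cam('wrist');im=imaging.capture('wrist')
np.save('w1.npy',im);np.save('w1cp.npy',cp,allow_pickle=True)
print(s['position'],s['tcp_rot'][:,0]); crop(im,0,0,640,480,1.25,'pics/w1.png')
E
```

```text
[ 0.54724054 -0.29349835  0.23253631] [0.5074776  0.86163656 0.0069941 ]
```

View pics/w1.png

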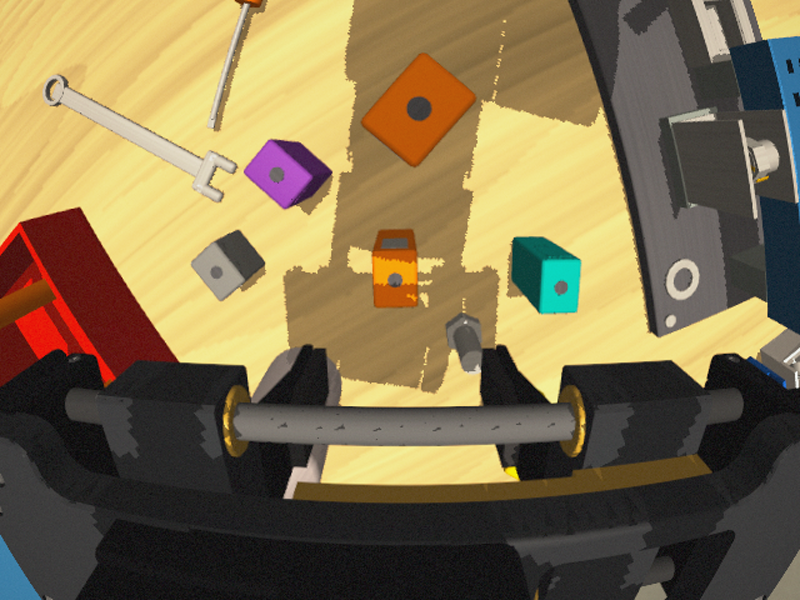

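```bash
python3 - <<'E'
from h import *
im=np.load('w1.npy'); cp=np.load('w1cp.npy',allow_pickle=True).item()
crop(im,270,160,100,110,6,'pics/w1c.png')
P=np.array([at_z(cp,u/1.25,v/1.25,.09)[:2] for u,v in [(373,251),(417,249),(418,306),(373,307)]])
print(P.round(4),P.mean(0).round(4),np.linalg.norm(P-np.roll(P,1,0),axis=1).round(4)); d=P[1]-P[0]+P[2]-P[3]; print(np.degrees(np.arctan2(d[1],d[0])))
d=P[3]-P[0]+P[2]-P[1]; print(np.degrees(np.arctan2(d[1],d[0]))+90)
E
```

```text
[[ 0.5212 -0.3012]
 [ 0.5346 -0.2759]
 [ 0.5689 -0.2949]
 [ 0.554  -0.3214]] [ 0.5447 -0.2983] [0.0385 0.0287 0.0391 0.0304]
61.37765272825252
59.729938471906166
```

View pics/w1c.png

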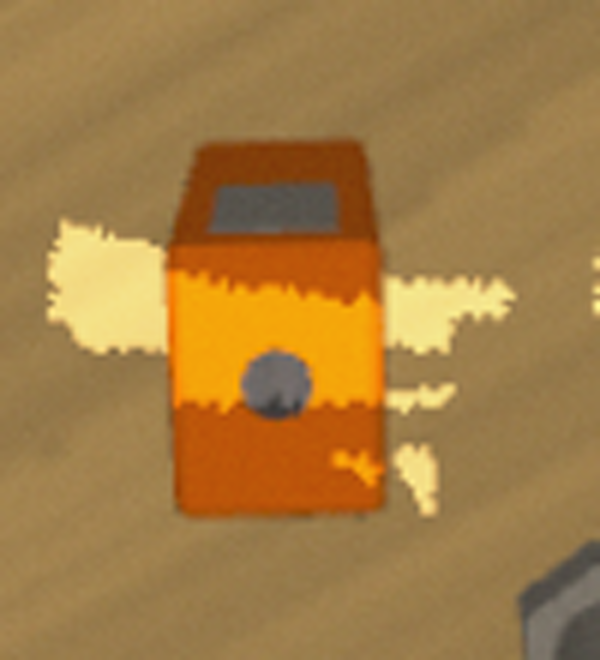

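Request:
apply_moves(steps=[{"x": -2.5, "y": -5, "z": -30, "spin": 0.0}, {"x": 0, "y": 0, "z": -40, "spin": 0.0}, {"x": 0, "y": 0, "z": -40, "spin": 0.0}, {"x": 0, "y": 0, "z": -30, "spin": 0.0}, {"x": 0, "y": 0, "z": -15, "spin": 0}, {"x": 0, "y": 0, "z": 0, "spin": 0}])

```text
time_s: 3.1
position: [0.5402, -0.3051, 0.0753]
tcp_rot: [[0.521, 0.011, -0.853], [0.853, -0.005, 0.521], [0.002, -1.0, -0.012]]
force: [0.2, 0.8, 0.2]
opening: 0.689
```

Request:
apply_moves(steps=[{"x": 4.5, "y": 6.5, "z": -9, "spin": 0}, {"x": 0, "y": 0, "z": 0, "spin": 0}])

```text
time_s: 3.3
position: [0.5444, -0.2998, 0.0666]
tcp_rot: [[0.524, 0.012, -0.852], [0.852, -0.006, 0.524], [0.001, -1.0, -0.013]]
force: [-1.6, 0.1, 0.0]
opening: 0.684
```

Close and look.

Request:
apply_moves(steps=[{"x": 0, "y": 1, "z": -1, "spin": 0}, {"x": 0, "y": 0, "z": 0, "spin": 0}, {"x": 0, "y": 0, "z": 0, "spin": 0}, {"x": 0, "y": 0, "z": 0, "spin": 0}, {"x": 0, "y": 0, "z": 0, "spin": 0}, {"x": 0, "y": 0, "z": 0, "spin": 0}], grip=10)

```text
time_s: 3.9
position: [0.5467, -0.3002, 0.0697]
tcp_rot: [[0.524, 0.018, -0.852], [0.852, -0.011, 0.524], [-0.0, -1.0, -0.021]]
force: [0.2, -0.2, -1.2]
opening: 0.347
```

```bash
python3 - <<'E'
from h import *
s=read_state();cp=cam('wrist');im=imaging.capture('wrist')
print(s['position'],s['tcp_rot'],s['opening']*87,s['force']); crop(im,0,0,640,480,1.25,'pics/w2.png')
E
```

```text
[ 0.54670841 -0.30016491  0.0696509 ] [[ 5.23917964e-01  1.78613415e-02 -8.51581435e-01]
 [ 8.51768729e-01 -1.09935786e-02  5.23802610e-01]
 [-6.11015736e-06 -9.99780033e-01 -2.09734655e-02]] 30.156279135499553 [ 0.19808063 -0.21577549 -1.15069192]
```

View pics/w2.png

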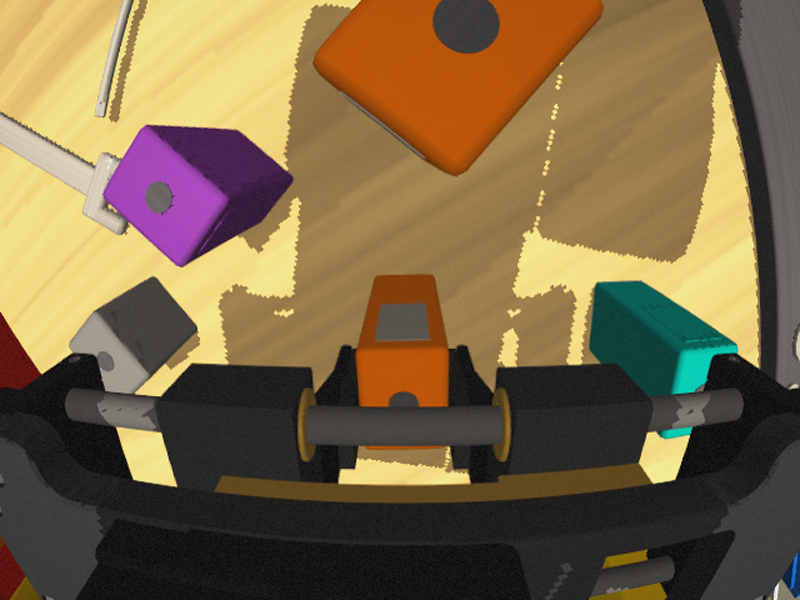

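Request:
apply_moves(steps=[{"x": 0, "y": 0, "z": 30, "spin": 0}, {"x": 0, "y": 0, "z": 45, "spin": 0}, {"x": 0, "y": 0, "z": 45, "spin": 0}, {"x": -6, "y": 35, "z": 45, "spin": 0.05}, {"x": -6, "y": 42, "z": 20, "spin": 0.06}, {"x": -6, "y": 42, "z": 0, "spin": 0.06}, {"x": -6, "y": 42, "z": 0, "spin": 0.06}, {"x": -6, "y": 42, "z": 0, "spin": 0.06}, {"x": -6, "y": 40, "z": 0, "spin": 0.06}, {"x": -6, "y": 30, "z": 0, "spin": 0.0}, {"x": 0, "y": 0, "z": 0, "spin": 0}])

```text
time_s: 5.05
position: [0.4996, -0.0234, 0.2533]
tcp_rot: [[0.191, 0.02, -0.981], [0.982, -0.003, 0.191], [0.0, -1.0, -0.02]]
force: [-0.2, -0.6, -0.5]
opening: 0.342
```

```bash
python3 - <<'E'
from h import *
s=read_state();cp=cam('wrist');im=imaging.capture('wrist')
np.save('w3.npy',im);np.save('w3cp.npy',cp,allow_pickle=True)
print(s['position'],s['tcp_rot'],s['opening']*87,s['force']); 
J=np.load('jig.npy')
def rect(x0,x1,y0,y1,z): return pr(cp,jigpts(*J,[(x0,y0,z),(x1,y0,z),(x1,y1,z),(x0,y1,z)]))
L=[rect(-87,150,26,74,124),rect(-142,-78,20,82,55),rect(-131.5,-88.5,34.5,67.5,55),rect(-35,35,-22,22,125)]
np.save('L.npy',L)
crop(im,0,0,640,480,1.25,'pics/w3.png',L)
E
```

```text
[ 0.4996218  -0.02337678  0.25334283] [[ 1.91064904e-01  1.95238572e-02 -9.81383218e-01]
 [ 9.81577328e-01 -3.40408686e-03  1.91034974e-01]
 [ 3.89025829e-04 -9.99803596e-01 -1.98145771e-02]] 29.794986297336997 [-0.2119188  -0.64065598 -0.51407126]
```

View pics/w3.png

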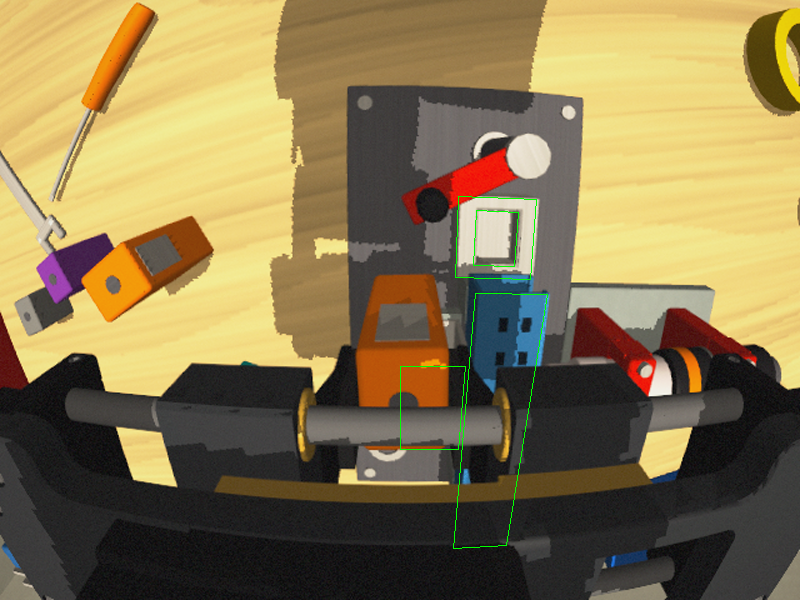

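```bash
python3 - <<'E'
from h import *
im=np.load('w3.npy'); L=np.load('L.npy')
crop(im,350,145,100,110,7,'pics/w3c.png',L)
E
```

```text
(no output)
```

View pics/w3c.png

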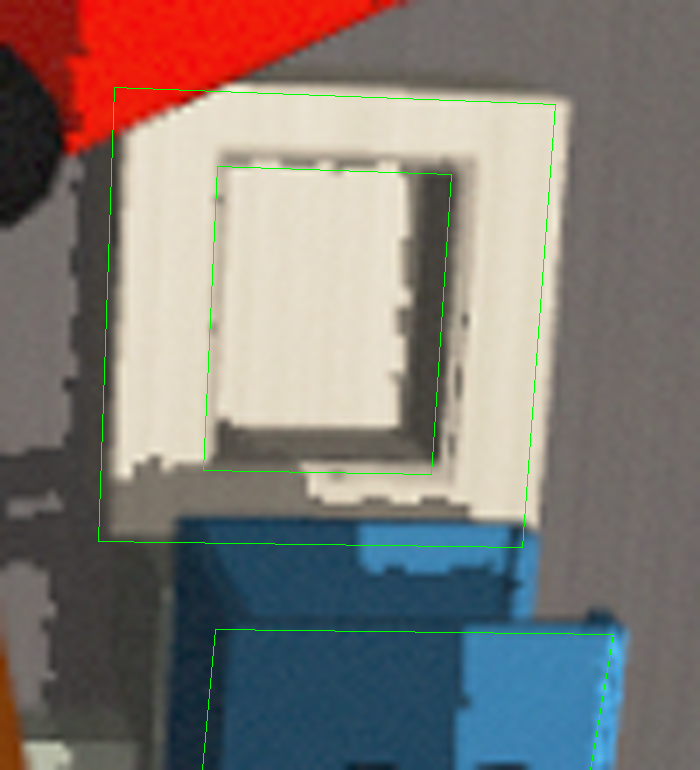

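```bash
python3 - <<'E'
from h import *
from scipy.optimize import least_squares
cp=np.load('w3cp.npy',allow_pickle=True).item()
D=[((121,85),(-142,20,55),(1,1)),((570,98),(-142,82,55),(1,1)),((325,463),(-88.5,51,53),(0,1)),((453,172),(-131.5,67.5,53),(1,1)),((116,300),(-113,20,55),(1,0)),((556,300),(-113,82,55),(1,0)),((618,628),(-87,74,124),(1,1))]
px=np.array([np.array(a)/7+[350,145]-.43 for a,_,_ in D]);X=[b for _,b,_ in D];W=np.array([c for *_,c in D])
J0=np.load('jig.npy')
r=least_squares(lambda p:((pr(cp,jigpts(*p,X))-px)*W).ravel(),J0)
print(r.x,np.degrees(r.x[2]));print(r.fun.reshape(-1,2).round(2))
np.save('jigw.npy',r.x)
print('pocket',jigpts(*r.x,(-110,51,30)),'bolt',jigpts(*r.x,(0,0,100)),'pivot',jigpts(*r.x,(-175,51,126)))
print('knob',at_z(cp,433/1.25,204/1.25,.162))
# block in hand: top face corners visible front edge & tcp
E
```

```text
[ 0.59518159 -0.02226589 -0.20422581] -11.701276957577395
[[ 0.39 -0.38]
 [-0.86  0.38]
 [-0.    0.26]
 [ 0.46 -0.49]
 [ 0.04 -0.  ]
 [-0.85  0.  ]
 [ 0.66  0.23]]
pocket [[0.49781084 0.04998324 0.03      ]] bolt [[ 0.59518159 -0.02226589  0.1       ]] pivot [[0.43416165 0.06316584 0.126     ]]
knob [0.44943353 0.00118052 0.162     ]
```

```bash
python3 - <<'E'
from h import *
cp=np.load('w3cp.npy',allow_pickle=True).item(); T=np.array([.49962,-.02338,.25334]); z=np.array([-.981,.191,0]);x=np.array([.191,.982,0])
im=np.load('w3.npy');crop(im,270,205,110,165,4.5,'pics/w3d.png')
for u,v in [(359,348),(448,348),(357,449),(449,449),(403,402)]:
    P=at_z(cp,u/1.25,v/1.25,.2536+.0203)-T; print((P@x*1000).round(1),(P@z*1000).round(1))
E
```

```text
-15.0 22.3
13.0 22.4
-17.4 -17.1
15.0 -17.1
-1.2 2.7
```

View pics/w3d.png

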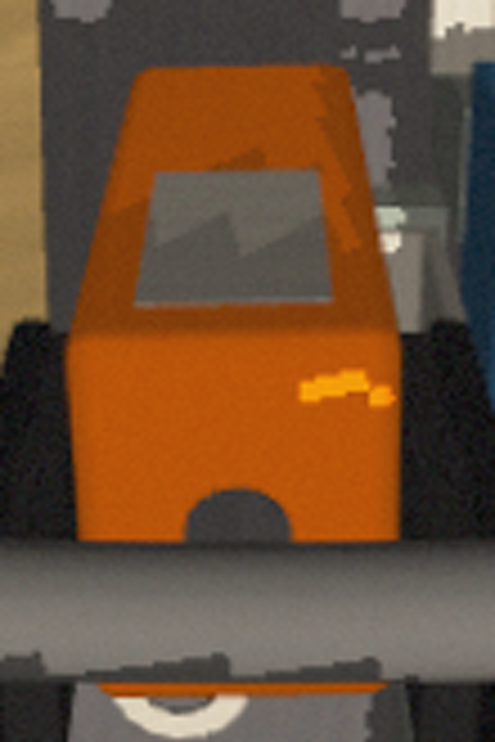

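Request:
apply_moves(steps=[{"x": 0, "y": 35, "z": 0, "spin": -0.012}, {"x": 0, "y": 35, "z": -15, "spin": 0}, {"x": 0, "y": 4, "z": -20, "spin": 0}, {"x": 0, "y": 0, "z": -8, "spin": 0}, {"x": 0, "y": 0, "z": 0, "spin": 0}])

```text
time_s: 5.6
position: [0.5051, 0.0455, 0.2103]
tcp_rot: [[0.209, 0.028, -0.978], [0.978, -0.01, 0.209], [-0.004, -1.0, -0.029]]
force: [0.0, -0.5, -0.8]
opening: 0.346
```

Request:
apply_moves(steps=[{"x": -5, "y": 5, "z": -4, "spin": 0.007}, {"x": 0, "y": 0, "z": 0, "spin": 0}])

```text
time_s: 5.8
position: [0.5007, 0.0487, 0.2065]
tcp_rot: [[0.205, 0.029, -0.978], [0.979, -0.01, 0.204], [-0.004, -1.0, -0.03]]
force: [0.6, -0.3, -1.2]
opening: 0.347
```

```bash
python3 - <<'E'
from h import *
s=read_state();cp=cam('wrist');im=imaging.capture('wrist')
print(s['position'],s['tcp_rot'],s['opening']*87,s['force']); 
crop(im,240,120,190,190,4,'pics/w4.png'); crop(imaging.capture('side'),255,180,150,110,5,'pics/s4.png')
E
```

```text
[0.50072421 0.04871249 0.20649306] [[ 0.20463577  0.02867639 -0.97841804]
 [ 0.97883012 -0.0100553   0.20442724]
 [-0.00397605 -0.99953817 -0.03012699]] 30.148457342347168 [ 0.63243793 -0.30293199 -1.16836733]
```

View pics/w4.png

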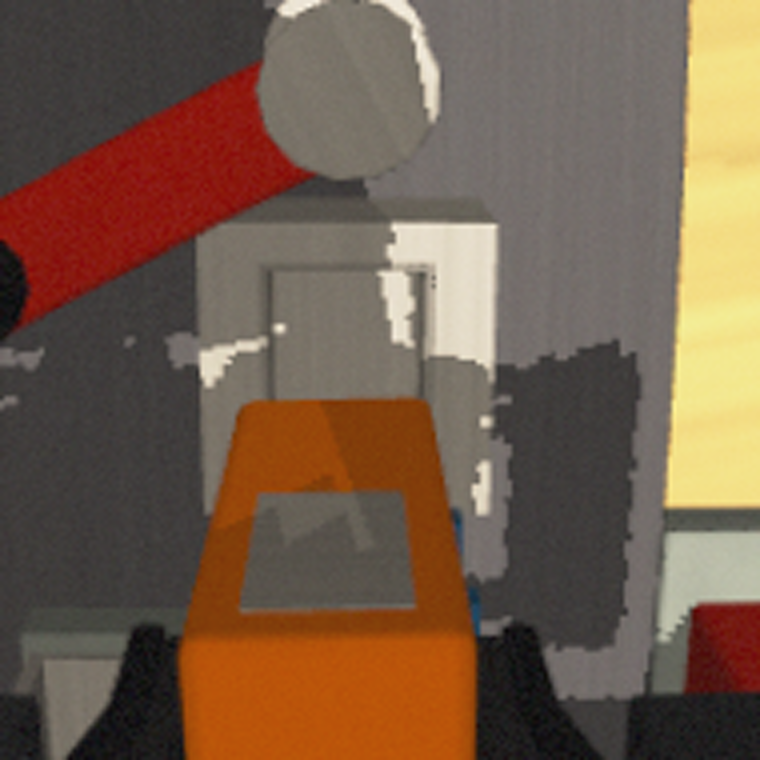

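View pics/s4.png

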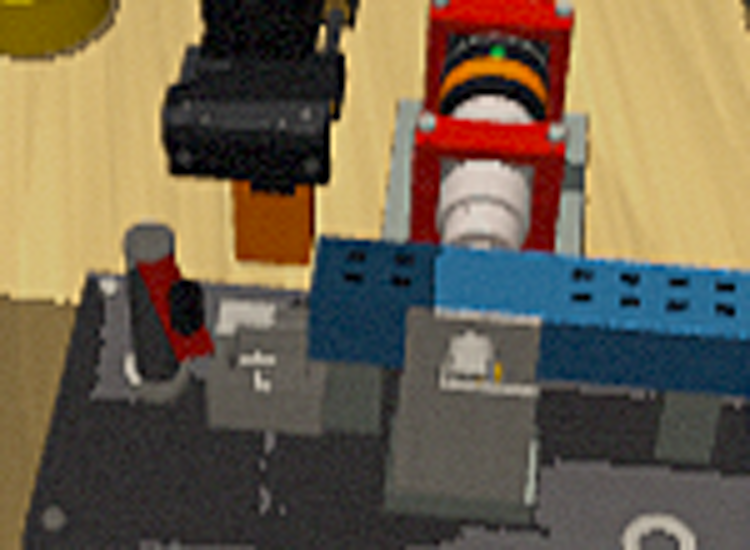

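```bash
python3 - <<'E'
from h import *
cp=cam('wrist'); T=read_state()['position']; J=np.load('jigw.npy'); c,s=np.cos(J[2]),np.sin(J[2]); X=np.array([c,s,0]);Y=np.array([-s,c,0])
def f(u,v,z): 
    P=at_z(cp,u/4+239.6,v/4+119.6,z)-T; return (P@X*1000).round(1),(P@Y*1000).round(1)
print('blk bottom', f(238,402,.1375),f(432,402,.1375)); print('blk top',f(181,637,.2265),f(475,637,.2265))
print('rim',f(197,224,.055),f(497,222,.055),'pocket in',f(272,270,.053),f(420,270,.053)); print('outer chamf',f(264,265,.055),f(433,265,.055))
E
```

```text
blk bottom (np.float64(-20.0), np.float64(-16.0)) (np.float64(-20.0), np.float64(14.1))
blk top (np.float64(-21.9), np.float64(-15.9)) (np.float64(-21.9), np.float64(13.2))
rim (np.float64(-34.4), np.float64(-29.8)) (np.float64(-34.9), np.float64(32.4)) pocket in (np.float64(-24.2), np.float64(-14.4)) (np.float64(-24.2), np.float64(16.6))
outer chamf (np.float64(-25.6), np.float64(-16.0)) (np.float64(-25.6), np.float64(19.2))
```

Request:
apply_moves(steps=[{"x": -2.3, "y": 3.5, "z": -10, "spin": 0}, {"x": 0, "y": 0.5, "z": -20, "spin": 0}])

```text
time_s: 6.1
position: [0.5023, 0.0518, 0.1794]
tcp_rot: [[0.206, 0.04, -0.978], [0.979, -0.012, 0.206], [-0.003, -0.999, -0.041]]
force: [-1.9, 0.2, -0.2]
opening: 0.345
```

Request:
apply_moves(steps=[{"x": 0, "y": 0, "z": 25, "spin": 0}])

```text
time_s: 6.2
position: [0.498, 0.0522, 0.1994]
tcp_rot: [[0.207, 0.027, -0.978], [0.978, -0.01, 0.206], [-0.004, -1.0, -0.028]]
force: [-0.2, -0.0, -0.3]
opening: 0.344
```

Request:
apply_moves(steps=[{"x": 0, "y": 0, "z": 0, "spin": 0}])

```text
time_s: 6.3
position: [0.5002, 0.052, 0.2011]
tcp_rot: [[0.207, 0.033, -0.978], [0.978, -0.011, 0.206], [-0.004, -0.999, -0.034]]
force: [0.9, 0.2, -0.2]
opening: 0.342
```

Request:
apply_moves(steps=[{"x": 0, "y": 0, "z": 0, "spin": 0}])

```text
time_s: 6.4
position: [0.4994, 0.0521, 0.2004]
tcp_rot: [[0.207, 0.031, -0.978], [0.978, -0.01, 0.206], [-0.004, -0.999, -0.033]]
force: [-0.3, -0.4, -1.7]
opening: 0.344
```

Request:
apply_moves(steps=[{"x": -1, "y": 0, "z": -15, "spin": 0}, {"x": -1, "y": 0, "z": -15, "spin": 0}, {"x": -1, "y": 0, "z": -5, "spin": 0}, {"x": 0, "y": 0, "z": 0, "spin": 0}])

```text
time_s: 6.8
position: [0.4962, 0.0522, 0.1635]
tcp_rot: [[0.207, 0.033, -0.978], [0.978, -0.011, 0.207], [-0.004, -0.999, -0.034]]
force: [-0.4, -0.2, -1.8]
opening: 0.347
```

Request:
apply_moves(steps=[{"x": 2.6, "y": -0.5, "z": -4, "spin": 0}, {"x": 0, "y": 0, "z": 0, "spin": 0}])

```text
time_s: 7.0
position: [0.4994, 0.0516, 0.1596]
tcp_rot: [[0.207, 0.034, -0.978], [0.978, -0.011, 0.207], [-0.004, -0.999, -0.035]]
force: [0.8, 0.2, -1.3]
opening: 0.348
```

```bash
python3 - <<'E'
from h import *
s=read_state();cp=cam('wrist');im=imaging.capture('wrist')
print(s['position'],s['tcp_rot'],s['opening']*87,s['force']); 
crop(im,240,120,190,190,4,'pics/w5.png'); crop(imaging.capture('side'),255,180,150,110,5,'pics/s5.png')
E
```

```text
[0.49940606 0.05164271 0.1595717 ] [[ 0.20684752  0.03389254 -0.97778597]
 [ 0.9783667  -0.01080573  0.20659582]
 [-0.00356363 -0.99936707 -0.03539447]] 30.281376150696598 [ 0.79792215  0.18598232 -1.2892874 ]
```

View pics/w5.png

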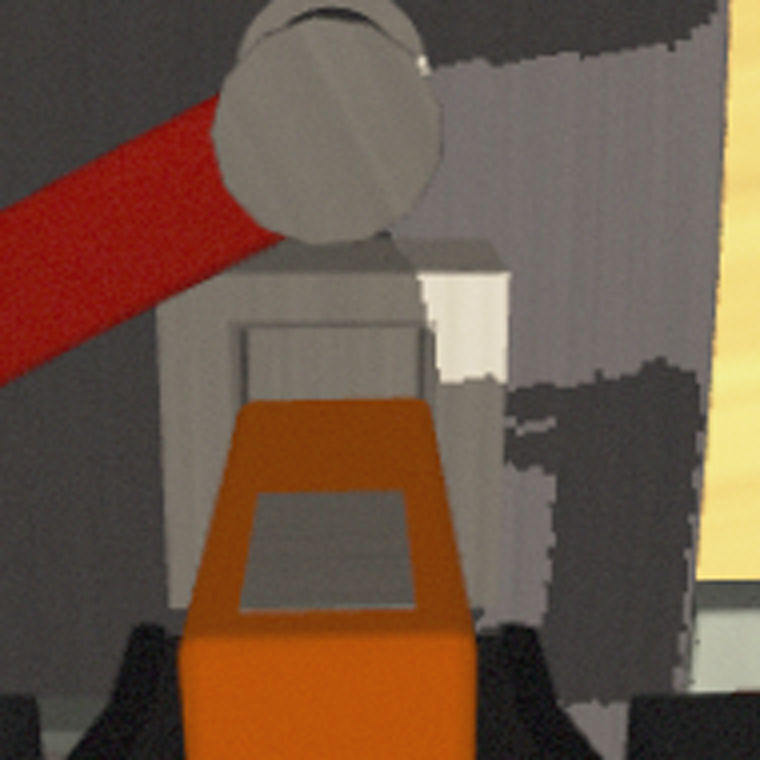

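View pics/s5.png

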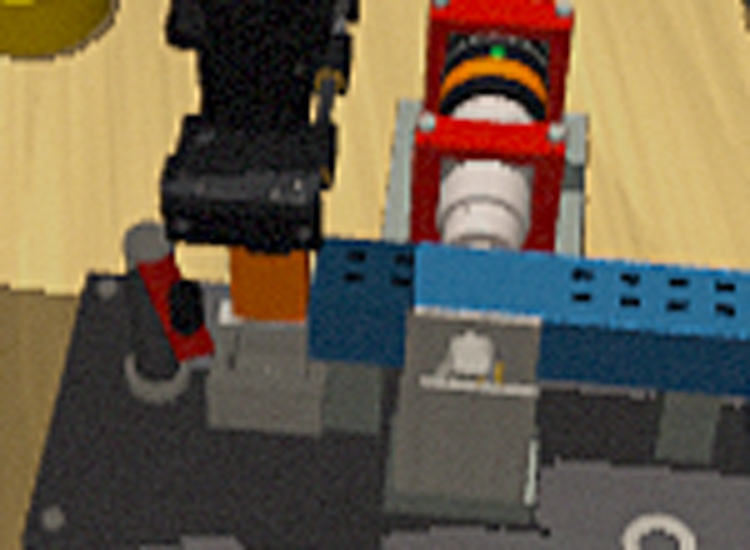

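```bash
python3 - <<'E'
from h import *
cp=cam('wrist'); T=read_state()['position']; J=np.load('jigw.npy'); c,s=np.cos(J[2]),np.sin(J[2]); X=np.array([c,s,0]);Y=np.array([-s,c,0])
def f(u,v,z): 
    P=at_z(cp,u/4+239.6,v/4+119.6,z)-T; return (P@X*1000).round(1),(P@Y*1000).round(1)
print('blk bottom', f(238,402,.090),f(432,402,.090)); 
print('rim',f(158,276,.055),f(509,272,.055),'pocket in',f(246,327,.053),f(417,327,.053)); print('outer chamf',f(233,322,.055),f(432,322,.055))
E
```

```text
blk bottom (np.float64(-19.9), np.float64(-16.0)) (np.float64(-19.8), np.float64(14.2))
rim (np.float64(-32.9), np.float64(-32.2)) (np.float64(-33.4), np.float64(29.8)) pocket in (np.float64(-23.0), np.float64(-16.9)) (np.float64(-22.9), np.float64(13.7))
outer chamf (np.float64(-24.4), np.float64(-19.0)) (np.float64(-24.3), np.float64(16.3))
```

Request:
apply_moves(steps=[{"x": -1.5, "y": 0, "z": -13, "spin": 0}, {"x": 0, "y": 0, "z": -10, "spin": 0}, {"x": 0, "y": 0, "z": -3, "spin": 0}, {"x": 0, "y": 0, "z": 0, "spin": 0}])

```text
time_s: 7.5
position: [0.4996, 0.0516, 0.1346]
tcp_rot: [[0.207, 0.039, -0.978], [0.978, -0.011, 0.206], [-0.003, -0.999, -0.04]]
force: [-0.2, 0.4, -0.8]
opening: 0.34
```

Request:
apply_moves(steps=[{"x": -2, "y": 0, "z": -3, "spin": 0}, {"x": 0, "y": 0, "z": 0, "spin": 0}])

```text
time_s: 7.7
position: [0.4978, 0.0516, 0.1317]
tcp_rot: [[0.207, 0.039, -0.978], [0.978, -0.011, 0.206], [-0.003, -0.999, -0.041]]
force: [-0.3, -0.1, -0.8]
opening: 0.344
```

```bash
python3 - <<'E'
from h import *
s=read_state();cp=cam('wrist');im=imaging.capture('wrist')
print(s['position'],s['tcp_rot'][:,1],s['force']); 
crop(im,240,120,190,190,4,'pics/w6.png')
E
```

```text
[0.49779252 0.05157888 0.13174645] [ 0.03941525 -0.01138401 -0.99915807] [-0.26515716 -0.07772805 -0.8033009 ]
```

View pics/w6.png

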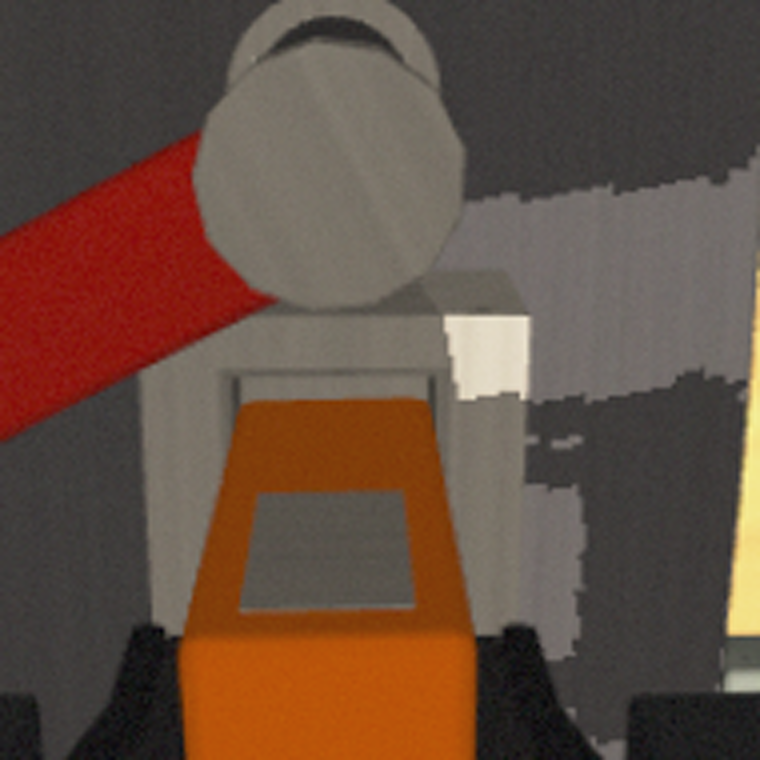

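```bash
python3 - <<'E'
from h import *
cp=cam('wrist'); T=read_state()['position']; J=np.load('jigw.npy'); c,s=np.cos(J[2]),np.sin(J[2]); X=np.array([c,s,0]);Y=np.array([-s,c,0])
def f(u,v,z): 
    P=at_z(cp,u/4+239.6,v/4+119.6,z)-T; return (P@X*1000).round(1),(P@Y*1000).round(1)
print('blk bottom', f(238,402,.062),f(432,402,.062)); 
print('rim',f(139,318,.055),f(531,315,.055),'pocket in',f(238,377,.053),f(433,376,.053)); print('outer chamf',f(222,371,.055),f(448,371,.055))
E
```

```text
blk bottom (np.float64(-19.5), np.float64(-15.9)) (np.float64(-19.4), np.float64(14.3))
rim (np.float64(-31.4), np.float64(-31.9)) (np.float64(-31.7), np.float64(30.2)) pocket in (np.float64(-20.9), np.float64(-16.5)) (np.float64(-21.0), np.float64(14.9))
outer chamf (np.float64(-22.5), np.float64(-18.9)) (np.float64(-22.4), np.float64(17.2))
```

Request:
apply_moves(steps=[{"x": -0.3, "y": 0, "z": -8, "spin": 0}, {"x": -0.3, "y": 0, "z": -5, "spin": 0}, {"x": 0, "y": 0, "z": 0, "spin": 0}])

```text
time_s: 8.05
position: [0.4982, 0.0514, 0.1185]
tcp_rot: [[0.207, 0.042, -0.978], [0.978, -0.012, 0.206], [-0.003, -0.999, -0.044]]
force: [0.7, 0.4, -1.9]
opening: 0.343
```

Request:
apply_moves(steps=[{"x": -0.4, "y": 0, "z": -7, "spin": 0}, {"x": -0.4, "y": 0, "z": -5, "spin": 0}, {"x": 0, "y": 0, "z": 0, "spin": 0}])

```text
time_s: 8.35
position: [0.4978, 0.0514, 0.1053]
tcp_rot: [[0.207, 0.043, -0.977], [0.978, -0.012, 0.206], [-0.003, -0.999, -0.044]]
force: [0.1, -0.3, -1.2]
opening: 0.344
```

Request:
apply_moves(steps=[{"x": 0, "y": 0, "z": 0, "spin": 0}, {"x": 0, "y": 0, "z": 0, "spin": 0}, {"x": 0, "y": 0, "z": 0, "spin": 0}, {"x": 0, "y": 0, "z": 20, "spin": 0}, {"x": 0, "y": 0, "z": 40, "spin": 0}, {"x": 0, "y": 0, "z": 0, "spin": 0}], grip=50)

```text
time_s: 8.95
position: [0.4977, 0.0513, 0.1668]
tcp_rot: [[0.207, 0.041, -0.978], [0.978, -0.012, 0.206], [-0.003, -0.999, -0.043]]
force: [0.9, -0.7, 0.3]
opening: 0.571
```

```bash
python3 - <<'E'
from h import *
s=read_state();cp=cam('wrist');im=imaging.capture('wrist')
np.save('w7.npy',im);np.save('w7cp.npy',cp,allow_pickle=True)
print(s['position'],s['tcp_rot'][:,1],s['force']); 
crop(im,170,60,300,300,2.4,'pics/w7.png'); crop(imaging.capture('side'),255,180,150,110,5,'pics/s7.png')
E
```

```text
[0.49768737 0.05132918 0.16684616] [ 0.04136296 -0.01161983 -0.99907662] [ 0.89162272 -0.66180918  0.28144465]
```

View pics/w7.png

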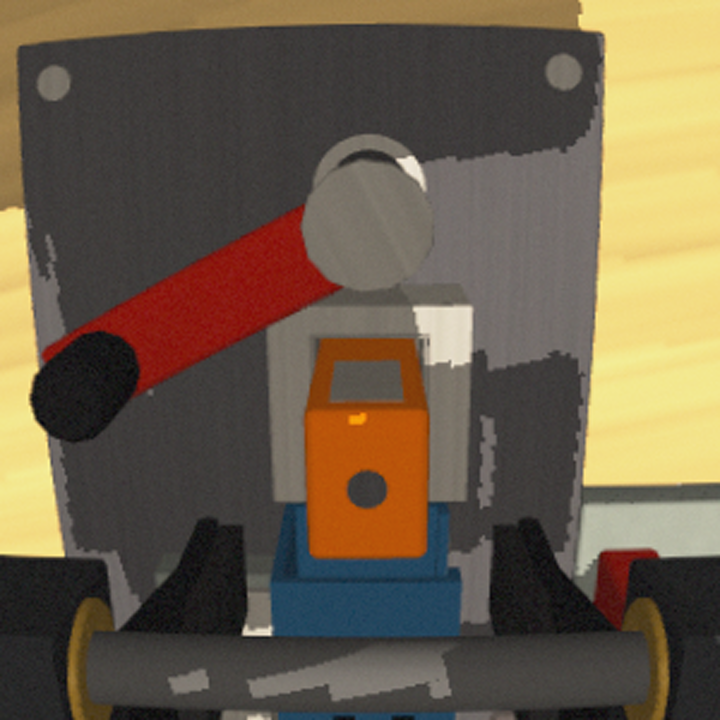

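View pics/s7.png

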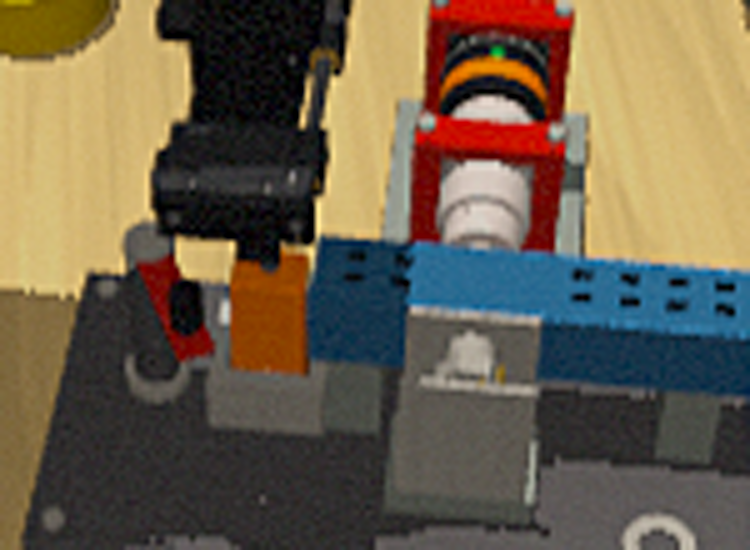

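```bash
python3 - <<'E'
from h import *
cp=np.load('w7cp.npy',allow_pickle=True).item()
q=[(307,406),(428,406),(427,557),(311,557)]
for z in (.115,.12,.125,.13):
    P=np.array([at_z(cp,u/2.4+169.8,v/2.4+59.8,z)[:2] for u,v in q]); print(z,P.mean(0).round(4),np.linalg.norm(P-np.roll(P,1,0),axis=1).round(4))
print('knob top',at_z(cp,93/2.4+170,370/2.4+60,.162), at_z(cp,85/2.4+170,385/2.4+60,.162))
E
```

```text
0.115 [0.4983 0.0503] [0.0408 0.029  0.0408 0.0298]
0.12 [0.4962 0.0507] [0.0398 0.0283 0.0398 0.0291]
0.125 [0.4941 0.0512] [0.0388 0.0276 0.0388 0.0283]
0.13 [0.492  0.0516] [0.0378 0.0269 0.0378 0.0276]
knob top [0.44570138 0.00875418 0.162     ] [0.44817761 0.00629746 0.162     ]
```

Request:
apply_moves(steps=[{"x": 0, "y": 0, "z": -5, "spin": 0}, {"x": 0, "y": 0, "z": -5, "spin": 0}, {"x": 0, "y": 0, "z": -5, "spin": 0}, {"x": 0, "y": 0, "z": 0, "spin": 0}, {"x": 0, "y": 0, "z": 0, "spin": 0}], grip=0)

```text
time_s: 9.55
position: [0.4914, 0.0518, 0.1432]
tcp_rot: [[0.207, 0.025, -0.978], [0.978, -0.01, 0.207], [-0.004, -1.0, -0.026]]
force: [0.6, 1.0, 0.7]
opening: 0.206
```

Request:
apply_moves(steps=[{"x": 5, "y": 0, "z": -5, "spin": 0}, {"x": 0, "y": 0, "z": -3, "spin": 0}, {"x": 0, "y": 0, "z": -2, "spin": 0}])

```text
time_s: 9.85
position: [0.4971, 0.0518, 0.1322]
tcp_rot: [[0.207, 0.025, -0.978], [0.978, -0.01, 0.207], [-0.004, -1.0, -0.026]]
force: [-0.6, 0.1, 0.2]
opening: 0.015
```

Request:
apply_moves(steps=[{"x": 0, "y": 0, "z": -4, "spin": 0}])

```text
time_s: 9.95
position: [0.4976, 0.0518, 0.1282]
tcp_rot: [[0.207, 0.025, -0.978], [0.978, -0.01, 0.207], [-0.004, -1.0, -0.027]]
force: [-4.9, 1.1, 42.7]
opening: 0.006
```

Request:
apply_moves(steps=[{"x": 0, "y": 0, "z": -4, "spin": 0}])

```text
time_s: 10.05
position: [0.4984, 0.0518, 0.1281]
tcp_rot: [[0.207, 0.028, -0.978], [0.978, -0.01, 0.207], [-0.004, -1.0, -0.029]]
force: [-12.3, 0.8, 67.6]
opening: 0.007
```

Request:
apply_moves(steps=[{"x": 0, "y": 0, "z": 30, "spin": 0}, {"x": 0, "y": 0, "z": 35, "spin": 0}, {"x": -20, "y": -22, "z": 5, "spin": 0}, {"x": -22, "y": -24, "z": 0, "spin": 0}, {"x": 0, "y": 0, "z": 0, "spin": 0}], grip=50)

```text
time_s: 10.55
position: [0.457, 0.005, 0.203]
tcp_rot: [[0.204, 0.034, -0.978], [0.979, -0.012, 0.204], [-0.005, -0.999, -0.036]]
force: [1.0, -0.4, 0.2]
opening: 0.375
```

```bash
python3 - <<'E'
from h import *
s=read_state();cp=cam('wrist');im=imaging.capture('wrist')
np.save('w8.npy',im);np.save('w8cp.npy',cp,allow_pickle=True)
print(s['position'],s['tcp_rot'][:,1],s['force']); 
crop(im,170,60,300,300,2.4,'pics/w8.png')
E
```

```text
[0.45695983 0.00498478 0.20295472] [ 0.03439925 -0.01180617 -0.99933843] [ 1.02052505 -0.36662843  0.16676511]
```

View pics/w8.png

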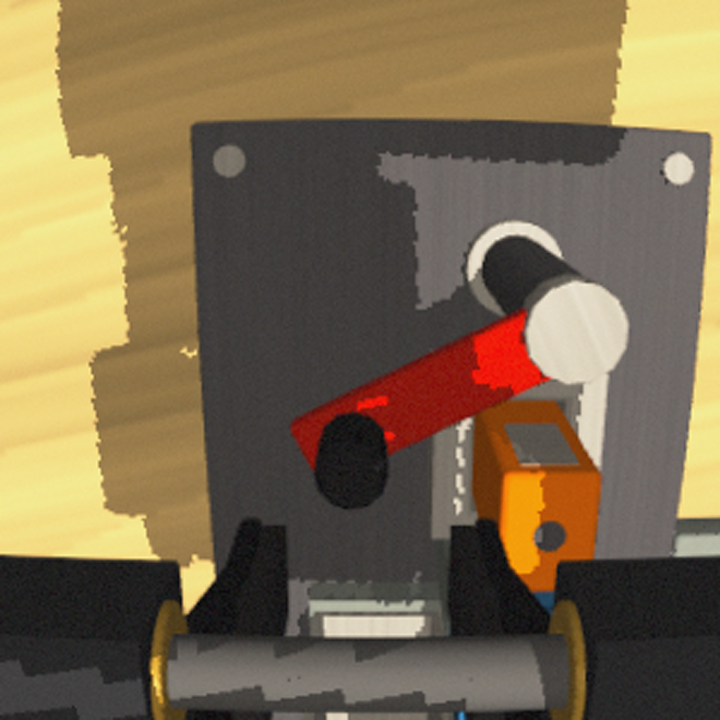

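```bash
python3 - <<'E'
from h import *
cp=np.load('w8cp.npy',allow_pickle=True).item()
k=at_z(cp,354/2.4+169.8,474/2.4+59.8,.162);p=at_z(cp,577/2.4+169.8,331/2.4+59.8,.135);print(k,p,np.linalg.norm((k-p)[:2]))
J=np.load('jigw.npy');pv=jigpts(*J,(-175,51,126))[0];print(pv,np.degrees(np.arctan2(*(k-p)[[1,0]])-J[2]))
pc=jigpts(*J,(-110,51,126))[0];print(pc)
E
```

```text
[0.44952088 0.00216382 0.162     ] [0.43332139 0.0635128  0.135     ] 0.06345172381741478
[0.43416165 0.06316584 0.126     ] -63.50711100535885
[0.49781084 0.04998324 0.126     ]
```

Request:
apply_moves(steps=[{"x": -7, "y": -2.5, "z": -15, "spin": 0}, {"x": 0, "y": 0, "z": 0, "spin": 0}], grip=50)

```text
time_s: 10.8
position: [0.4528, 0.0032, 0.1881]
tcp_rot: [[0.205, 0.039, -0.978], [0.979, -0.011, 0.205], [-0.003, -0.999, -0.041]]
force: [0.5, 0.1, -1.2]
opening: 0.547
```

Request:
apply_moves(steps=[{"x": -3.5, "y": -1, "z": -18, "spin": 0}, {"x": -1, "y": 0, "z": -14, "spin": 0}, {"x": 0, "y": 0, "z": -5, "spin": 0}, {"x": 0, "y": 0, "z": 0, "spin": 0}])

```text
time_s: 11.2
position: [0.4531, 0.0034, 0.1509]
tcp_rot: [[0.204, 0.045, -0.978], [0.979, -0.012, 0.203], [-0.002, -0.999, -0.046]]
force: [-0.0, 0.4, 0.1]
opening: 0.574
```

Request:
apply_moves(steps=[{"x": -3.5, "y": -1, "z": -5, "spin": 0}, {"x": 0, "y": 0, "z": 0, "spin": 0}, {"x": 0, "y": 0, "z": 0, "spin": 0}, {"x": 0, "y": 0, "z": 0, "spin": 0}, {"x": 0, "y": 0, "z": 0, "spin": 0}, {"x": 0, "y": 0, "z": 0, "spin": 0}], grip=5)

```text
time_s: 11.8
position: [0.4518, 0.0019, 0.1472]
tcp_rot: [[0.202, 0.05, -0.978], [0.979, -0.014, 0.201], [-0.003, -0.999, -0.051]]
force: [0.3, 0.1, -4.4]
opening: 0.192
```

```bash
python3 - <<'E'
from h import *
s=read_state();cp=cam('wrist');im=imaging.capture('wrist')
print(s['position'],s['tcp_rot'][:,1],s['force'],s['opening']*87); 
crop(im,170,60,300,300,2.4,'pics/w9.png')
E
```

```text
[0.45182446 0.00188108 0.14721967] [ 0.04968341 -0.01376893 -0.9986701 ] [ 0.29383319  0.05477944 -4.42179767] 16.710900428682503
```

View pics/w9.png

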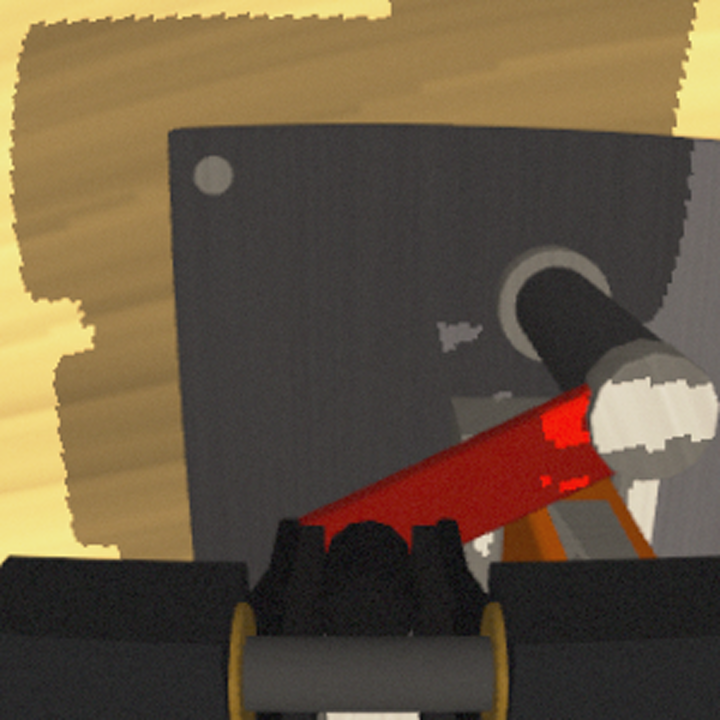

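Request:
apply_moves(steps=[{"x": 8.6, "y": 2.9, "z": 0, "spin": 0}, {"x": 8.1, "y": 4.1, "z": 0, "spin": 0}, {"x": 7.4, "y": 5.2, "z": 0, "spin": 0}])

```text
time_s: 12.15
position: [0.4724, 0.0098, 0.1471]
tcp_rot: [[0.193, 0.04, -0.98], [0.981, -0.023, 0.192], [-0.015, -0.999, -0.044]]
force: [-2.7, -10.5, -1.7]
opening: 0.198
```

Request:
apply_moves(steps=[{"x": 7.3, "y": 6.5, "z": 0, "spin": 0}, {"x": 6.3, "y": 8, "z": 0, "spin": 0}, {"x": 5.3, "y": 9, "z": 0, "spin": 0}])

```text
time_s: 12.45
position: [0.4938, 0.0268, 0.1471]
tcp_rot: [[0.184, 0.041, -0.982], [0.982, -0.036, 0.183], [-0.028, -0.998, -0.047]]
force: [1.6, -9.8, -4.6]
opening: 0.194
```

Request:
apply_moves(steps=[{"x": 2, "y": 9, "z": 0, "spin": 0.02}, {"x": 1.5, "y": 9, "z": 0, "spin": 0.02}, {"x": 0, "y": 8, "z": 0, "spin": 0.02}])

```text
time_s: 12.75
position: [0.5054, 0.047, 0.1472]
tcp_rot: [[0.116, 0.057, -0.992], [0.993, -0.045, 0.113], [-0.039, -0.997, -0.062]]
force: [5.2, -7.7, -6.4]
opening: 0.196
```

Request:
apply_moves(steps=[{"x": -4, "y": 4, "z": 0, "spin": -0.03}, {"x": -1, "y": 4, "z": 0, "spin": -0.03}])

```text
time_s: 12.95
position: [0.5073, 0.0502, 0.1472]
tcp_rot: [[0.17, 0.067, -0.983], [0.984, -0.059, 0.166], [-0.047, -0.996, -0.076]]
force: [-1.5, -19.9, -4.0]
opening: 0.192
```

```bash
python3 - <<'E'
from h import *
s=read_state();cp=cam('wrist');im=imaging.capture('wrist')
print(s['position'],s['tcp_rot'],s['force'],s['moment'],s['opening']*87); 
crop(im,170,60,300,300,2.4,'pics/w10.png'); crop(imaging.capture('side'),255,180,150,110,5,'pics/s10.png')
E
```

```text
[0.50733089 0.05024107 0.14723091] [[ 0.16984815  0.06730423 -0.98316924]
 [ 0.98434152 -0.059323    0.16598963]
 [-0.04715274 -0.99596733 -0.07632625]] [ -1.48019424 -19.93048336  -4.01315158] [-2.97821493  0.10334612  0.11456974] 16.726086838231776
```

View pics/w10.png

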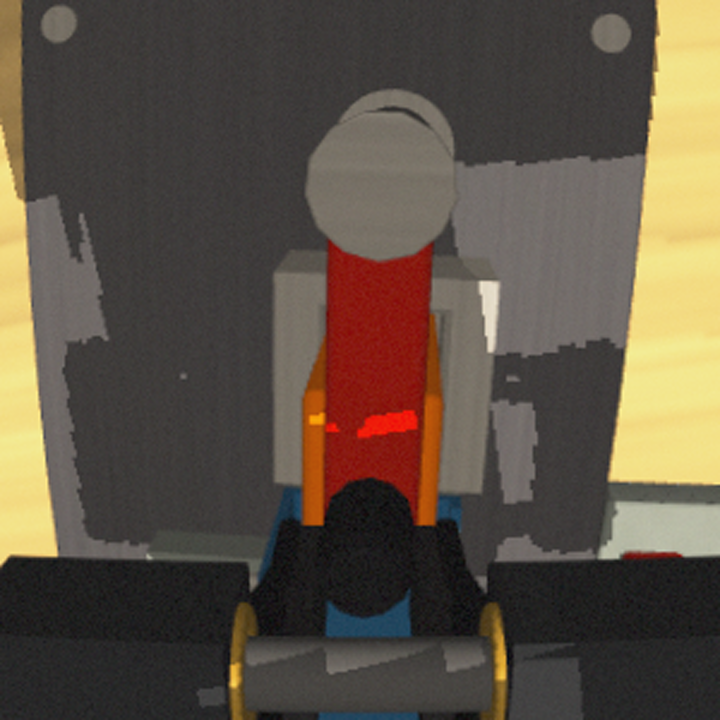

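View pics/s10.png

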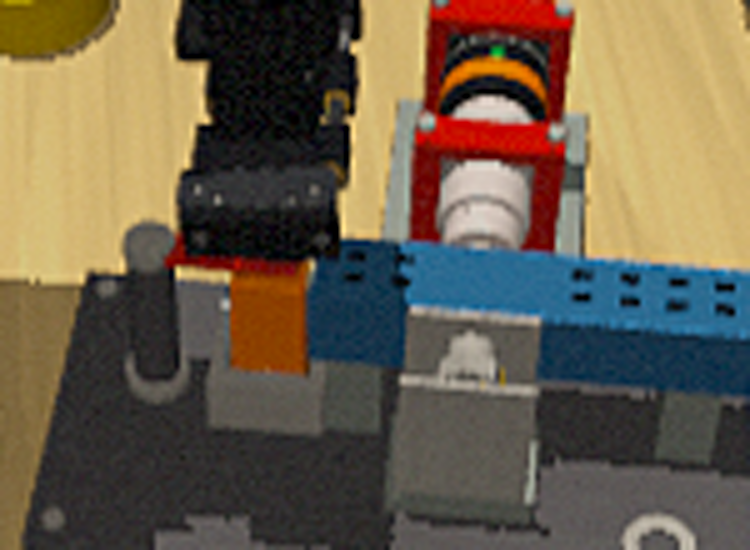

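Request:
apply_moves(steps=[{"x": 0, "y": 3, "z": 0, "spin": 0}, {"x": 0, "y": 2, "z": 0, "spin": 0}])

```text
time_s: 13.25
position: [0.5073, 0.0499, 0.1471]
tcp_rot: [[0.166, 0.064, -0.984], [0.985, -0.068, 0.162], [-0.056, -0.996, -0.075]]
force: [-0.7, -6.2, 1.7]
opening: 0.199
```

Request:
apply_moves(steps=[{"x": 0, "y": 0, "z": 0, "spin": 0}, {"x": 0, "y": 0, "z": 0, "spin": 0}, {"x": 0, "y": 0, "z": 0, "spin": 0}], grip=50)

```text
time_s: 13.55
position: [0.5075, 0.0498, 0.1472]
tcp_rot: [[0.168, 0.064, -0.984], [0.984, -0.067, 0.164], [-0.056, -0.996, -0.074]]
force: [-1.4, 0.3, 0.0]
opening: 0.384
```

Request:
apply_moves(steps=[{"x": 0, "y": 0, "z": 45, "spin": 0}])

```text
time_s: 13.65
position: [0.5034, 0.0504, 0.1875]
tcp_rot: [[0.168, 0.05, -0.985], [0.984, -0.065, 0.164], [-0.056, -0.997, -0.06]]
force: [0.7, 0.6, 0.2]
opening: 0.471
```

Request:
apply_moves(steps=[{"x": 0, "y": 0, "z": 0, "spin": 0}])

```text
time_s: 13.75
position: [0.5073, 0.0506, 0.1919]
tcp_rot: [[0.168, 0.061, -0.984], [0.984, -0.066, 0.164], [-0.055, -0.996, -0.071]]
force: [1.1, 1.0, -0.7]
opening: 0.539
```

Request:
apply_moves(steps=[{"x": 0, "y": 0, "z": -5, "spin": 0}])

```text
time_s: 13.85
position: [0.5075, 0.051, 0.1875]
tcp_rot: [[0.168, 0.062, -0.984], [0.984, -0.066, 0.164], [-0.054, -0.996, -0.072]]
force: [0.8, -0.4, 0.4]
opening: 0.563
```

Request:
apply_moves(steps=[{"x": 0, "y": 0, "z": -5, "spin": 0}])

```text
time_s: 13.95
position: [0.5077, 0.0513, 0.1823]
tcp_rot: [[0.167, 0.064, -0.984], [0.984, -0.065, 0.163], [-0.054, -0.996, -0.073]]
force: [0.6, -0.5, -0.9]
opening: 0.569
```

Request:
apply_moves(steps=[{"x": 0, "y": 0, "z": 0, "spin": 0}])

```text
time_s: 14.05
position: [0.5066, 0.0515, 0.181]
tcp_rot: [[0.167, 0.061, -0.984], [0.984, -0.065, 0.163], [-0.054, -0.996, -0.071]]
force: [0.2, -0.0, -0.2]
opening: 0.573
```

Request:
apply_moves(steps=[{"x": 0, "y": 0, "z": 0, "spin": 0}])

```text
time_s: 14.15
position: [0.506, 0.0517, 0.1801]
tcp_rot: [[0.167, 0.059, -0.984], [0.984, -0.065, 0.163], [-0.054, -0.996, -0.069]]
force: [-1.1, -0.3, 0.1]
opening: 0.572
```

Request:
apply_moves(steps=[{"x": 0, "y": 0, "z": 20, "spin": 0}, {"x": 0, "y": 0, "z": 0, "spin": 0}, {"x": 0, "y": 0, "z": 0, "spin": 0}, {"x": 0, "y": 0, "z": 0, "spin": 0}, {"x": 0, "y": 0, "z": 0, "spin": 0}])

```text
time_s: 14.65
position: [0.5037, 0.0519, 0.1968]
tcp_rot: [[0.167, 0.051, -0.985], [0.984, -0.064, 0.163], [-0.055, -0.997, -0.061]]
force: [0.7, -0.7, -0.5]
opening: 0.57
```

```bash
python3 - <<'E'
from h import *
s=read_state();cp=cam('wrist');im=imaging.capture('wrist')
np.save('w11.npy',im);np.save('w11cp.npy',cp,allow_pickle=True)
print(s['position'],s['tcp_rot'],s['force']); 
crop(im,120,40,400,360,2,'pics/w11.png')
E
```

```text
[0.50365608 0.05190094 0.19675629] [[ 0.16681365  0.05148591 -0.98464329]
 [ 0.98447851 -0.06394293  0.16344223]
 [-0.05454601 -0.99662455 -0.06135332]] [ 0.66630063 -0.7245058  -0.52494832]
```

View pics/w11.png

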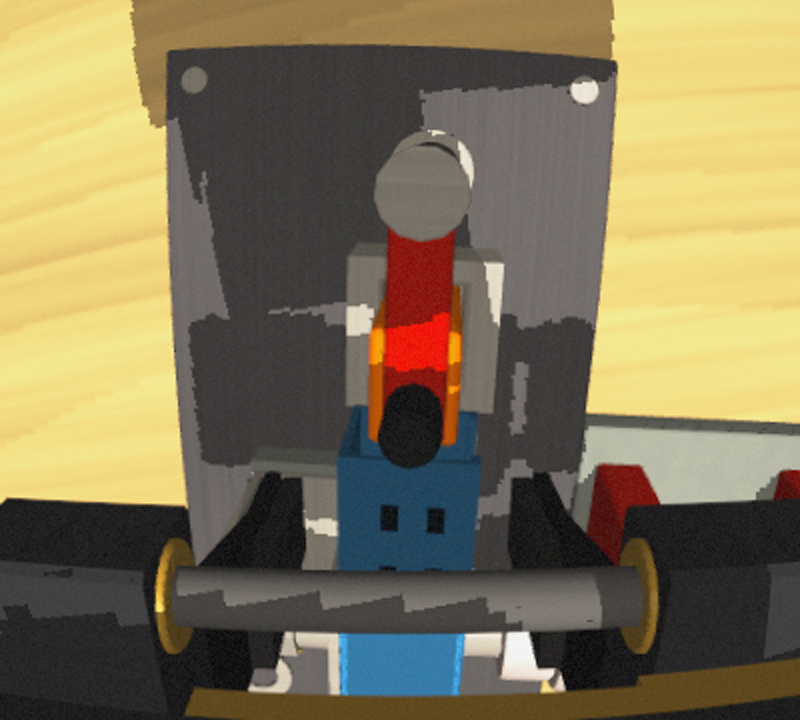

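```bash
python3 - <<'E'
from h import *
cp=np.load('w11cp.npy',allow_pickle=True).item();J=np.load('jigw.npy');c,s=np.cos(J[2]),np.sin(J[2])
def jf(u,v,z):
    P=at_z(cp,u/2+119.75,v/2+39.75,z)-[J[0],J[1],0]; return np.array([c*P[0]+s*P[1],-s*P[0]+c*P[1]])*1000
k=jf(411,437,.162);p=jf(423,190,.135);print(k,p,np.degrees(np.arctan2(*(k-p)[::-1])))
# arm edges near z=.13
for a in [(388,240),(386,380),(453,240),(450,380)]: print(a,jf(*a,.130))
for a in [(371,360),(461,360),(375,440),(457,440)]: print('blk',a,jf(*a,.120))
for a in [(340,458),(480,456)]: print('post',a,jf(*a,.124))
E
```

```text
[-112.46497655   52.15077921] [-176.16717476   51.76498193] 0.3469940784696675
(388, 240) [-160.55795812   41.98405034]
(386, 380) [-117.03735998   42.66066821]
(453, 240) [-161.46247022   60.96788601]
(450, 380) [-118.14664216   62.38980888]
blk (371, 360) [-120.01252768   36.9367233 ]
blk (461, 360) [-121.5895864    65.72101715]
blk (375, 440) [-92.02129915  38.83307205]
blk (457, 440) [-93.67556573  66.14174312]
post (340, 458) [-86.4910341   27.58291723]
post (480, 456) [-90.11956548  73.94141189]
```

Request:
apply_moves(steps=[{"x": 2, "y": -2, "z": 45, "spin": -0.1}, {"x": 8, "y": -7, "z": 20, "spin": -0.14}, {"x": 8, "y": -7, "z": 0, "spin": -0.14}, {"x": 8, "y": -7, "z": 0, "spin": -0.14}, {"x": 8, "y": -7, "z": 0, "spin": -0.14}, {"x": 8, "y": -7, "z": 0, "spin": -0.14}, {"x": 8, "y": -7, "z": 0, "spin": -0.14}, {"x": 8, "y": -7, "z": 0, "spin": -0.14}, {"x": 8, "y": -7, "z": 0, "spin": -0.14}, {"x": 8, "y": -7, "z": 0, "spin": -0.14}, {"x": 8, "y": -7, "z": 0, "spin": -0.14}, {"x": 0, "y": 0, "z": 0, "spin": 0}], grip=60)

```text
time_s: 15.9
position: [0.585, -0.0224, 0.2583]
tcp_rot: [[0.986, -0.065, 0.154], [-0.157, -0.043, 0.987], [-0.058, -0.997, -0.053]]
force: [-0.9, -0.7, -0.3]
opening: 0.688
```

```bash
python3 - <<'E'
from h import *
s=read_state();cp=cam('wrist');im=imaging.capture('wrist')
np.save('w12.npy',im);np.save('w12cp.npy',cp,allow_pickle=True)
print(s['position'],s['joint_positions']); 
crop(im,0,0,640,480,1.25,'pics/w12.png');crop(imaging.capture('side'),305,220,100,80,8,'pics/s12.png')
E
```

```text
[ 0.58500169 -0.02244188  0.25829037] [-11.49028384  26.982823    83.39514335  -3.31988767  72.83316479
  -1.46881839]
```

View pics/w12.png

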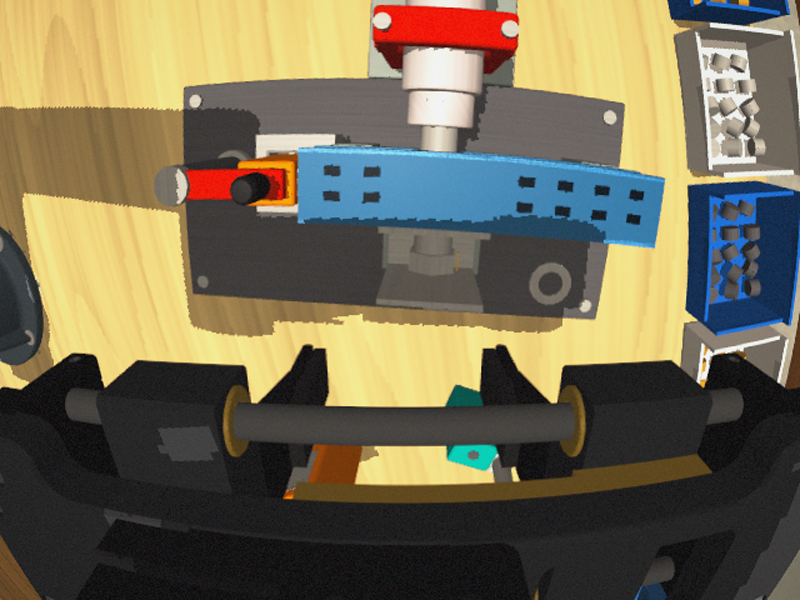

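View pics/s12.png

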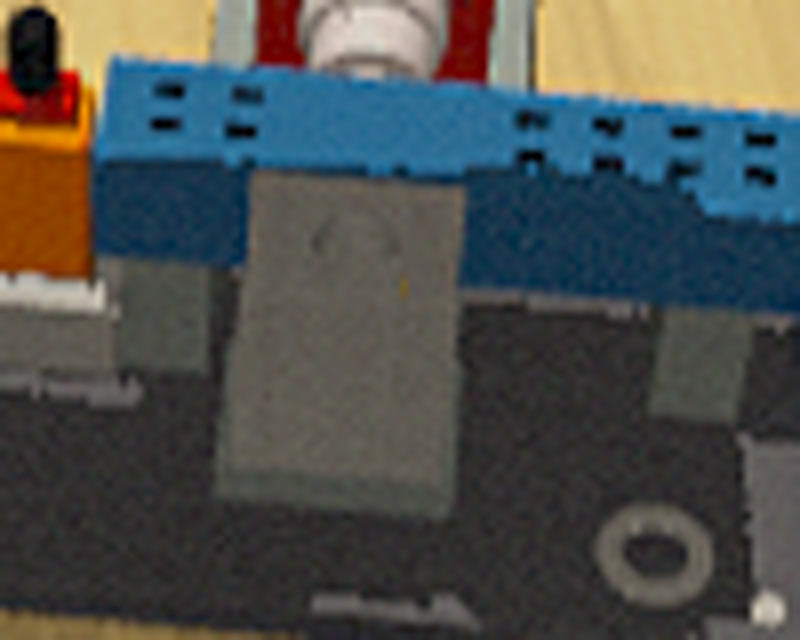

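```bash
python3 - <<'E'
from h import *
cp=np.load('w12cp.npy',allow_pickle=True).item();im=np.load('w12.npy');J=np.load('jigw.npy')
im2=np.clip(im.astype(float)*1.8,0,255).astype(np.uint8)
def rect(x0,x1,y0,y1,z): return pr(cp,jigpts(*J,[(x0,y0,z),(x1,y0,z),(x1,y1,z),(x0,y1,z)]))
L=[rect(-87,150,26,74,124),rect(-35,35,-22,22,125),rect(-35,35,-26,26,125),rect(-15,15,-6.5,6.5,115)]
crop(im2,295,160,110,90,7,'pics/w12c.png',L)
E
```

```text
(no output)
```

View pics/w12c.png

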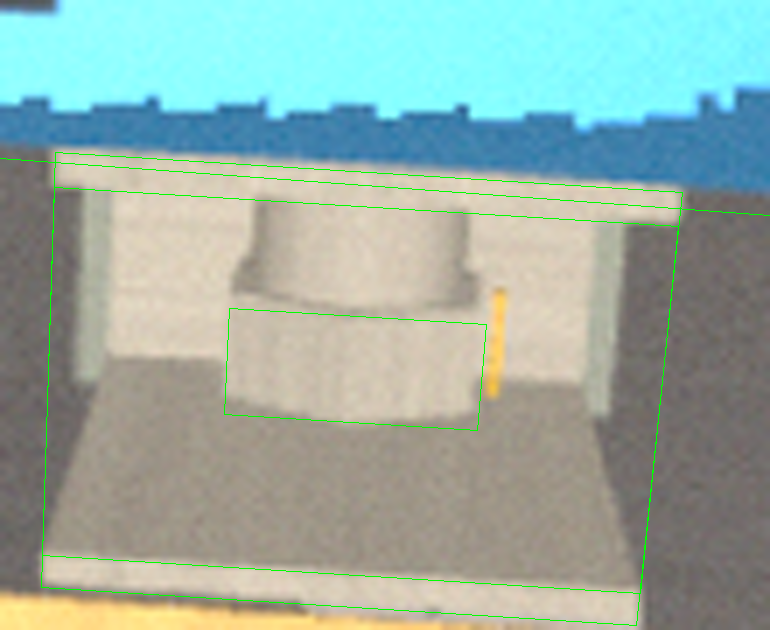

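```bash
python3 - <<'E'
from h import *
cp=np.load('w12cp.npy',allow_pickle=True).item();J=np.load('jigw.npy');c,s=np.cos(J[2]),np.sin(J[2])
def tojig(P): P=P-[J[0],J[1],0]; return np.array([c*P[0]+s*P[1],-s*P[0]+c*P[1],P[2]])*1000
def aty(cp,u,v,y):
    o,d=ray(cp,u,v); a=tojig(o); b=tojig(o+d)-a; return a+b*(y-a[1])/b[1]
for (u,v) in [(500,290),(493,397),(497,345)]:
    for y in (-6.5,0,6.5): print((u,v),y,aty(cp,u/7+294.6,v/7+159.6,y).round(1))
def corners(phi):
    out=[]
    for k in range(6):
        a=phi+k*np.pi/3+np.pi/6*0
        out+= [(17.32*np.sin(a),y,100+17.32*np.cos(a)) for y in (-6.5,6.5)]
    return out
print('silh'); 
for (u,v) in [(229,350),(480,350),(252,250),(468,250)]:
    o,d=ray(cp,u/7+294.6,v/7+159.6); a=tojig(o); b=tojig(o+d)-a; t=(100-a[2])/b[2]; print((u,v),(a+b*t).round(1), (a+b*(115-a[2])/b[2]).round(1))
print('cam',tojig(-cp['R'].T@cp['t']))
ct=cam('top')
u,v=275/4+269.6,240/4+139.6
for y in(-6.5,0,6.5): print('top t0',aty(ct,u,v,y))
E
```

```text
(500, 290) -6.5 [21.3 -6.5 47.5]
(500, 290) 0 [19.4  0.  73. ]
(500, 290) 6.5 [17.5  6.5 98.6]
(493, 397) -6.5 [ 17.6  -6.5 101.1]
(493, 397) 0 [ 16.    0.  122.9]
(493, 397) 6.5 [ 14.4   6.5 144.6]
(497, 345) -6.5 [19.3 -6.5 77. ]
(497, 345) 0 [ 17.6   0.  100.5]
(497, 345) 6.5 [ 15.9   6.5 124. ]
silh
(229, 350) [-15.3  -3.  100. ] [-14.8   1.3 115. ]
(480, 350) [ 15.6  -0.9 100. ] [ 14.6   3.3 115. ]
(252, 250) [-13.1   9.9 100. ] [-12.7  13.5 115. ]
(468, 250) [ 13.1  11.6 100. ] [ 12.3  15.2 115. ]
cam [ -5.10569031  85.2032102  408.24584377]
top t0 [-38.94807819  -6.5        421.48431099]
top t0 [20.24542455  0.         70.7772061 ]
top t0 [  79.43892729    6.5        -279.92989879]
```

Request:
apply_moves(steps=[{"x": 9, "y": 0, "z": -25, "spin": -0.047}, {"x": 0, "y": 0, "z": -35, "spin": 0}, {"x": 0, "y": 0, "z": -25, "spin": 0}, {"x": 0, "y": 0, "z": -10, "spin": 0}, {"x": 0, "y": 0, "z": 0, "spin": 0}], grip=64)

```text
time_s: 16.5
position: [0.5903, -0.0183, 0.1621]
tcp_rot: [[0.981, -0.068, 0.184], [-0.187, -0.039, 0.982], [-0.059, -0.997, -0.051]]
force: [-0.5, -0.2, 0.2]
opening: 0.734
```

Request:
apply_moves(steps=[{"x": 4.2, "y": -4.4, "z": -10, "spin": -0.016}, {"x": 0, "y": 0, "z": -5, "spin": 0}, {"x": 0, "y": 0, "z": 0, "spin": 0}])

```text
time_s: 16.8
position: [0.5962, -0.0229, 0.1486]
tcp_rot: [[0.978, -0.064, 0.199], [-0.202, -0.039, 0.979], [-0.055, -0.997, -0.051]]
force: [-0.4, 0.2, 0.1]
opening: 0.74
```

```bash
python3 - <<'E'
from h import *
s=read_state();cp=cam('wrist');im=imaging.capture('wrist')
np.save('w13.npy',im);np.save('w13cp.npy',cp,allow_pickle=True)
print(s['position'],s['tcp_rot']); J=np.load('jigw.npy')
def rect(x0,x1,y0,y1,z): return pr(cp,jigpts(*J,[(x0,y0,z),(x1,y0,z),(x1,y1,z),(x0,y1,z)]))
L=[rect(-87,150,26,74,124),rect(-35,35,-22,22,125),rect(-35,35,-26,26,125),rect(-15,15,-6.5,6.5,115)]
crop(np.clip(im.astype(float)*1.6,0,255).astype(np.uint8),170,150,300,250,2.4,'pics/w13.png',L)
E
```

```text
[ 0.59618474 -0.02285041  0.14860251] [[ 0.97790175 -0.06384105  0.19907911]
 [-0.20179396 -0.03928372  0.97863987]
 [-0.05465683 -0.9971866  -0.05129836]]
```

View pics/w13.png

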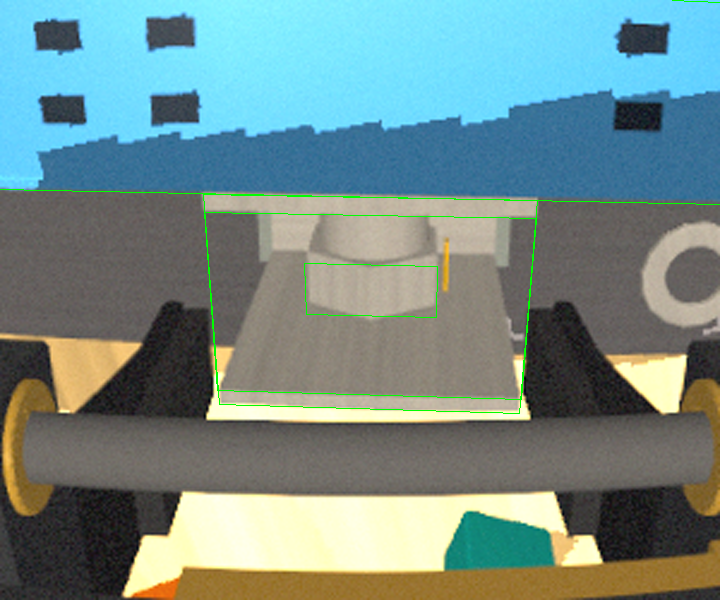

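Request:
apply_moves(steps=[{"x": -1.5, "y": 0, "z": -15, "spin": 0}, {"x": 0, "y": 0, "z": -15, "spin": 0}, {"x": 0, "y": 0, "z": -8, "spin": 0}, {"x": 0, "y": 0, "z": 0, "spin": 0}])

```text
time_s: 17.25
position: [0.5977, -0.0237, 0.1135]
tcp_rot: [[0.978, -0.055, 0.199], [-0.202, -0.041, 0.979], [-0.046, -0.998, -0.051]]
force: [0.1, -0.4, 0.1]
opening: 0.736
```

Request:
apply_moves(steps=[{"x": -3, "y": 1, "z": -12, "spin": 0}, {"x": -1, "y": 0, "z": -8, "spin": 0}, {"x": 0, "y": 0, "z": 0, "spin": 0}])

```text
time_s: 17.55
position: [0.5945, -0.0228, 0.0935]
tcp_rot: [[0.979, -0.052, 0.199], [-0.202, -0.042, 0.979], [-0.043, -0.998, -0.051]]
force: [-0.9, -0.0, -0.6]
opening: 0.737
```

Request:
apply_moves(steps=[{"x": 0, "y": 0, "z": -2, "spin": 0}, {"x": 0, "y": 0, "z": 0, "spin": 0}, {"x": 0, "y": 0, "z": 0, "spin": 0}, {"x": 0, "y": 0, "z": 0, "spin": 0}, {"x": 0, "y": 0, "z": 0, "spin": 0}, {"x": 0, "y": 0, "z": 0, "spin": 0}, {"x": 0, "y": 0, "z": 0, "spin": 0}], grip=5)

```text
time_s: 18.25
position: [0.5945, -0.0228, 0.092]
tcp_rot: [[0.979, -0.052, 0.199], [-0.201, -0.042, 0.979], [-0.043, -0.998, -0.051]]
force: [1.1, -1.0, -0.7]
opening: 0.339
```

```bash
python3 - <<'E'
from h import *
s=read_state();cp=cam('wrist');im=imaging.capture('wrist')
print(s['position'],s['opening']*87,s['force'],s['moment']); 
crop(np.clip(im.astype(float)*1.6,0,255).astype(np.uint8),170,150,300,250,2.4,'pics/w14.png');crop(imaging.capture('side'),255,180,150,110,5,'pics/s14.png')
E
```

```text
[ 0.59452646 -0.02278728  0.09195611] 29.493097513135968 [ 1.05874261 -0.96001367 -0.6996917 ] [ 0.05354043 -0.07630069 -0.03415984]
```

View pics/w14.png

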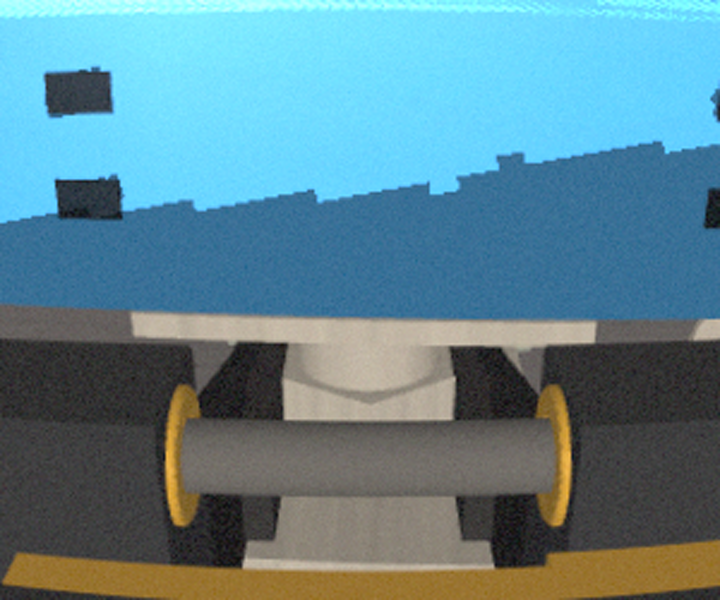

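View pics/s14.png

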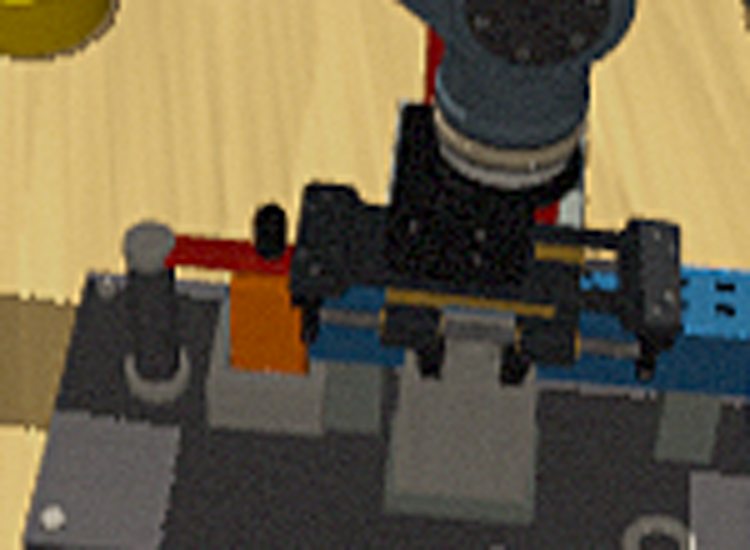

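Request:
apply_moves(steps=[{"x": 0, "y": 0, "z": 0, "spin": 0}, {"x": 0, "y": 0, "z": 0, "spin": 0}, {"x": 0, "y": 0, "z": 0, "spin": 0}, {"x": 0, "y": 0, "z": 0, "spin": 0}, {"x": 0, "y": 0, "z": 0, "spin": 0}, {"x": 0, "y": 0, "z": 0, "spin": 0}, {"x": 0, "y": 0, "z": 0, "spin": 0}, {"x": 0, "y": 0, "z": 0, "spin": 0}, {"x": 0, "y": 0, "z": 0, "spin": 0}, {"x": 0, "y": 0, "z": 0, "spin": 0}])

```text
time_s: 19.35
position: [0.5945, -0.0228, 0.092]
tcp_rot: [[0.979, -0.052, 0.199], [-0.202, -0.042, 0.979], [-0.043, -0.998, -0.051]]
force: [0.3, -0.7, -0.2]
opening: 0.342
```

Request:
apply_moves(steps=[{"x": 0, "y": 0, "z": 0, "spin": 0}, {"x": 0, "y": 0, "z": 0, "spin": 0}, {"x": 0, "y": 0, "z": 0, "spin": 0}, {"x": 0, "y": 0, "z": 0, "spin": 0}, {"x": 0, "y": 0, "z": 0, "spin": 0}, {"x": 0, "y": 0, "z": 0, "spin": 0}, {"x": 0, "y": 0, "z": 0, "spin": 0}, {"x": 0, "y": 0, "z": 0, "spin": 0}, {"x": 0, "y": 0, "z": 0, "spin": 0}, {"x": 0, "y": 0, "z": 0, "spin": 0}])

```text
time_s: 20.35
position: [0.5945, -0.0228, 0.092]
tcp_rot: [[0.979, -0.052, 0.199], [-0.201, -0.042, 0.979], [-0.043, -0.998, -0.051]]
force: [-0.1, 0.4, -0.3]
opening: 0.343
```

```bash
python3 - <<'E'
from h import *
s=read_state();im=imaging.capture('wrist')
print(s['position'],s['opening']*87,s['force'],s['moment']); 
crop(np.clip(im.astype(float)*1.6,0,255).astype(np.uint8),170,150,300,250,2.4,'pics/w15.png');crop(imaging.capture('top'),150,80,400,300,2,'pics/t15.png')
E
```

```text
[ 0.59453385 -0.02276645  0.09195057] 29.822227659932626 [-0.13165122  0.35802027 -0.34034615] [ 0.00142538 -0.03888063  0.0070853 ]
```

View pics/w15.png

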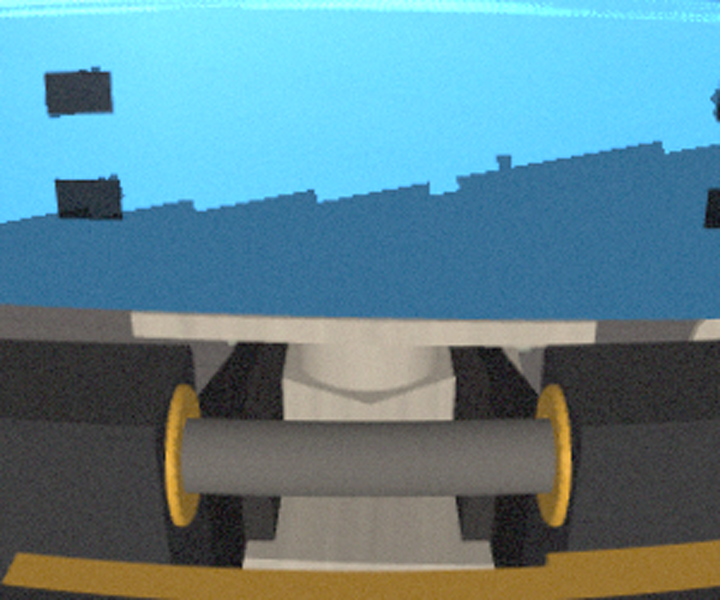

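View pics/t15.png

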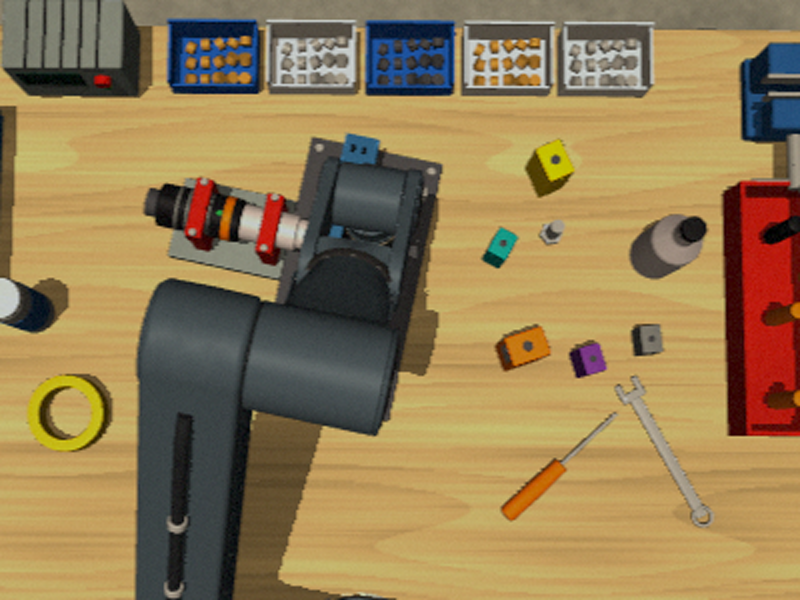

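The pictures taken 2 s apart show the same bolt head, so it is held, and the bystanders have not moved. I am handing the job in.

```bash
python3 -c "
from rig import job,read_state
print(job.hand_in()); print(read_state()['time_s'])"
```

```text
the job is handed in; nothing more can be done
None
the job is handed in; nothing more can be done
```

I handed the job in at about 20 s, with the bolt head pinched on its flats and held still. I took the smaller orange block (40 x 30 x 90 mm), dropped it into the pocket, let go, swung the lever shut over it, then reached into the U-bracket.

**Last checks:**
- **Block:** pressing it from above met it with the fingertips at 120 mm, which is the fully home height.
- **Lever:** it pushed against its stop with about 20 N. Afterwards the wrist camera measured it within about 1° of shut, parallel to the block. That is about as fine as the camera can measure here.
- **Bolt:** the opening stayed at 29.5 to 29.8 mm across the 30 mm flats. Two wrist pictures 2 s apart showed the head unmoved, with the wrist force near zero.
- **Bystanders:** in the last top view, everything in sight is where it was. The arm hid the washer in that view.

**Did not go cleanly:**
- **High press force:** the press that checked the block went to about 68 N at the wrist, through the fingertips. That is under the 120 N wrist limit, but more than I meant.
- **Tool tilt:** the tool drifted off vertical, by about 5.5° at worst and about 4° in the final hold. The pads lean about 2.5° off upright along the closing direction, and the bolt may have settled to match.

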